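Dip the feed bin with the gauge rod and hold it level for reading

TASK

Lift the feed gauge off its wooden rest, slide it gently down the slanted dip tube of the metal feed bin until its collar stops against the tube's mouth, then draw it right out again. Finish still holding the gauge, in the gripper alone and quite still: rod level, its tip a few centimetres above the middle of the upturned crock, where it can be read; do not put it down or let go. Leave the crock, the lamp switch and everything else on the worktop where they are.

Things in the scene. Friction and masses are not known exactly. Their poses are not given: they have to be found in the camera images.
- gauge: Gauge, 0.12 kg: steel rod 10 mm thick, 100 mm long, tapered tip; steel collar disc 36 mm across, 8 mm thick; dark wooden bar handle 92 long, 16 wide (y), 22 tall (z). Origin on the rod axis at the collar's rod-side face; +x towards the handle (rod x 0 to -100, collar 0 to 8, handle 8 to 100). Starts level on the rest, z up, axis 60 mm above the worktop, tip roughly towards the robot.
- gauge_tip (a point): The end point of the gauge rod, 100 mm from the collar face.
- gauge_grip (a point): Middle of the gauge's wooden handle, on the axis, 48 mm behind the collar's rod-side face; grip across the 16 mm width.
- rest: Fixed wooden rest: plate 190 x 60 x 6 mm, two forked posts 12 mm thick. Fork at x = -65 mm holds the rod (prong tops 63 mm up), fork at x = 87 mm holds the handle's end (prong tops 57 mm up). Origin on the worktop below the gauge's starting origin, same yaw. Rest and crock may each stand on either side of the bin.
- bin: Closed galvanised feed bin, fixed: 180 mm deep (x), 200 wide, 130 tall, low lid handle up to 152 mm. Origin on the worktop straight below the centre of the dip tube's mouth; the bin lies behind it, from x = -45 (front sheet) to -225 mm. +x is the level direction the mouth faces (roughly away from the robot).
- tube: Dip tube fixed in the bin's front: dark steel pipe slanting up at 30 degrees above level, bore 18 mm, outside 28 mm, 115 mm long, open at its foot. Origin at the mouth's centre, 135 mm above the worktop; z runs along the axis out of the mouth, up and away from the bin. The gauge enters along -z, its +x along the tube's +z.
- crock: White ceramic crock standing upside down, loose, 0.7 kg: a round frustum 132 mm across at the worktop, 110 mm near the top, flat top 85 mm above the worktop. Origin at the centre of its underside, z up.
- chew_stick: Bystander: bamboo chew stick, plain, without a collar, 150 mm long along x, 14 mm thick, lying loose. Origin on its underside.
- scoop: Bystander: sheet-metal hay scoop, loose; pan 120 x 90 mm, 50 mm tall, handle 90 mm long to -x. Origin under the pan's middle.
- brush: Bystander: hand brush lying loose along its x, about 0.2 m long.
- jar: Bystander: jar 90 mm in diameter, 130 mm tall, standing. Origin under its middle.
- bowl: Bystander: terracotta bowl 120 mm across, 50 mm tall. Origin under its middle.
- lamp_switch (a joint): Bystander: black toggle switch for the hutch lamp on a grey block towards the far side of the worktop, lever 45 mm; rad, 0 as found, growing as it is thrown away from the robot.
Things that resemble listed ones, but are neither listed nor needed, are in the scene too. Of the things like the gauge, leave any that is yellow; of the rest the larger one is meant.

How it is judged:
By the outcome, as a careful person would: the job done as asked, in the order asked, and still so for the second after the job is handed in, while the arm keeps its last pose, push and grip.
It also fails if it takes over 67 s, if anything falls off the work surface, if the arm or the gripper's body presses on something with over 40 N, if the wrist force passes 120 N, or if a joint passes its speed limit or range.

ROBOT

A 7-joint arm with a two-finger parallel gripper is mounted at the origin on the work surface. World frame = base frame: x ahead of the robot, y to its left, z up, the work surface at z = 0. Lengths are in mm, angles in rad, forces in N, time in s.
With the tool pointing down it reaches from about 425 to 925 mm from the base axis. Payload 6.8 kg.
Tool frame: the origin (TCP) lies midway between the tips of the shut fingers; the grasp point (between the pads) lies pinch_z behind it (pinch_z is the distance from the TCP to the grasp point, in mm); z points along the fingers, y is the direction in which the jaws open and shut (so a half turn about z gives the same grasp; the last joint's range is limited). The gripper opens to 85 mm and grips with 20 to 120 N. Pads are 22 mm wide; open, the fingers measure 114 mm over their backs; the gripper's body (76 mm by 85 mm) begins 54 mm behind the grasp point. The pads swing forward as they close: fully open they stand 13 mm farther back than shut.
Start: joints at [1.186, 0.477, 0.022, 1.555, -0.011, 1.109, -0.083], TCP at [184.472, -649.321, 231.308] pointing down, gripper open.
Joint ranges: [-2.96, 2.96], [-0.34, 2.1], [-1.41, 1.46], [0.24, 2.44], [-1.37, 4.51], [0.17, 1.92], [-2.96, 2.96]. Speed limits (rad/s): [2.39, 2.39, 3.14, 3.14, 3.14, 3.14, 3.14].

INTERFACE

Orientations are given as [roll, pitch, yaw] about the fixed x, y, z axes, in that order (R = Rz(yaw) Ry(pitch) Rx(roll)).
In Python, from plant import * gives the robot as it stands. The module is installed in compiled form; this text tells all that it offers.
- The arm moves only by the tool servo_tool, never from a script. Its argument "motion" is a list of rows, each a list of 5 numbers: the shift along the tool's x, y, z in m, then the turn about the tool's z in degrees, then the opening in per cent of the stroke, from 0 (shut) to 100 (fully open). A call has exactly 10 rows; each row shifts and turns the pose as measured when the row begins, along the tool's axes as they then stand; what a row does not reach is not made up. A row lasts 1/12 s, in which the tool goes at most 41.7 mm and 7.16 degrees, less where a joint would pass 70% of its speed; a pose out of reach is approached as far as the arm can. A call with a gripper value outside its range is refused whole. The fingers move at their own pace and stop on an object; the grip force is fixed at half the most. Time passes only in rows, so rows that do not move let the fingers close, or fill a call up. It gives the time, the measured TCP pose, the force and the opening at its end, in the units of the state.
- get_state(): the state, without advancing time (a new reading comes with each control period).
- snapshot(name): name is "side" or "top"; returns a dict with "color" (420x560x3 uint8, red, green, blue), "fx", "fy", "cx", "cy" (pixels), "dist" ([k1, k2, p1, p2, k3] as OpenCV has them; the pictures are not rectified), "xyz" and "orientation" of the camera in the world. Camera axes: x right, y down, z forward; pixel columns grow to the right and rows downward; lengths in mm; the calibration is good to about 2 mm. A picture is of the moment at which its call begins. There is no depth.
- sign_off(): hands the job in, once; it reports no verdict.
The state is a dict: "time": time; "joint_pos": joint angles; "qd": joint speeds; "effort": joint torques, N m; "eef_pos": TCP position; "ee_rot": TCP orientation; "contact_force": force on the tool from outside, world axes, zero at the start; "torque": the same for the moment, N m; "width": opening from 0.0 (shut) to 1.0 (fully open).
Only numpy, scipy, OpenCV 4.12 (cv2) and the standard library are available. Lean on these libraries where they do the work, as an engineer would, in place of code of your own. Each camera call takes 0.05 s, during which the arm holds its last target.

## Working session

There is one attempt and no reset: what is moved stays moved. The work goes in short steps, Python scripts to look and compute and a tool call to move; the robot and the scene stay as the last step left them, time stands still between calls to the robot, and variables do not carry over. Pictures are saved under pics/ and viewed, and the job is handed in when it is done.

Besides the shell and the picture viewer there is one more tool, called as name([rows], argument=value, ...), one row to a line, values as JSON. servo_tool: Moves the arm, as the interface text tells. Its arguments: {"type":"object","properties":{"motion":{"type":"array"}},"required":["motion"]}

```bash
ls; mkdir -p pics; cat > h.py <<'E'
from plant import *
import numpy as np, cv2
from scipy.spatial.transform import Rotation as R
def snap(n,fn):
    s=snapshot(n); cv2.imwrite('pics/'+fn,cv2.cvtColor(s['color'],cv2.COLOR_RGB2BGR)); 
    import pickle; pickle.dump(s,open('pics/'+fn[:-4]+'.pkl','wb')); return s
def load(fn):
    import pickle; return pickle.load(open('pics/'+fn+'.pkl','rb'))
def K(s): return np.array([[s['fx'],0,s['cx']],[0,s['fy'],s['cy']],[0,0,1.]])
def ray(s,px):
    p=cv2.undistortPoints(np.array([[px]],float),K(s),np.array(s['dist'],float))[0,0]
    d=R.from_euler('xyz',s['orientation']).as_matrix()@np.array([p[0],p[1],1]); return np.array(s['xyz'],float),d/np.linalg.norm(d)
def onz(s,px,z):
    o,d=ray(s,px); return o+d*(z-o[2])/d[2]
def tri(s1,p1,s2,p2):
    o1,d1=ray(s1,p1);o2,d2=ray(s2,p2)
    A=np.stack([d1,-d2],1); t=np.linalg.lstsq(A,o2-o1,rcond=None)[0]
    a=o1+t[0]*d1;b=o2+t[1]*d2; return (a+b)/2,np.linalg.norm(a-b)
def proj(s,P):
    M=R.from_euler('xyz',s['orientation']).as_matrix(); rv=cv2.Rodrigues(M.T)[0]; tv=-M.T@np.array(s['xyz'],float)
    return cv2.projectPoints(np.array(P,float).reshape(-1,1,3),rv,tv,K(s),np.array(s['dist'],float))[0][:,0]
E
python3 - <<'E'
from h import *
print(get_state())
for n in ('side','top'):
    s=snap(n,n+'0.png'); print(n,{k:v for k,v in s.items() if k!='color'})
    print(R.from_euler('xyz',s['orientation']).as_matrix().round(3))
E
```

```text
pics
{'time': 0.0, 'joint_pos': array([ 1.1858958 ,  0.47781502,  0.02235199,  1.55644567, -0.01150603,
        1.10926315, -0.08309758]), 'qd': array([-3.31354511e-04, -1.46758505e-04, -2.96965381e-04, -1.44651518e-04,
        5.28238880e-05, -3.67758236e-04,  6.37750720e-04]), 'effort': array([ 1.73452790e-04, -5.96455872e+01,  1.60830840e+00, -2.81193709e+01,
        1.24768488e-02,  9.39875812e-03,  9.05723027e-06]), 'eef_pos': array([ 184.2865754 , -648.75486176,  230.31837481]), 'ee_rot': array([-3.13979483e+00,  1.34483015e-04,  2.76811152e-01]), 'contact_force': array([-0.27682174,  0.11592075, -0.77147169]), 'torque': array([-0.02042143,  0.00288321,  0.00890627]), 'width': 1.0020897328261376}
side {'fx': 440.71313985584885, 'fy': 440.71313985584885, 'cx': 282.41532272787356, 'cy': 211.5400523740922, 'dist': array([0.01688244, 0.        , 0.        , 0.        , 0.        ]), 'xyz': array([-169.4399506 ,  882.58519121,  731.27254458]), 'orientation': array([-2.05298666, -0.02042399, -2.46025589])}
[[-0.777 -0.306  0.551]
 [-0.63   0.349 -0.694]
 [ 0.02  -0.886 -0.464]]
top {'fx': 416.4737557743234, 'fy': 416.4737557743234, 'cx': 272.503464796685, 'cy': 211.7970245830116, 'dist': array([-0.02951485,  0.        ,  0.        ,  0.        ,  0.        ]), 'xyz': array([ 383.63030659,  -48.62803864, 1643.78560371]), 'orientation': array([-3.0336668 ,  0.01150653, -1.59094701])}
[[-0.02  -0.994  0.108]
 [-1.     0.021  0.009]
 [-0.012 -0.108 -0.994]]
```

View pics/side0.png

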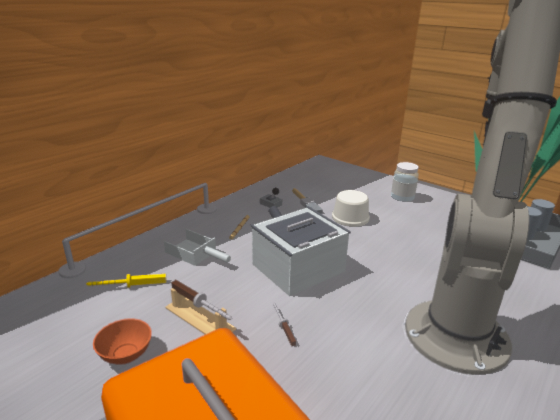

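View pics/top0.png

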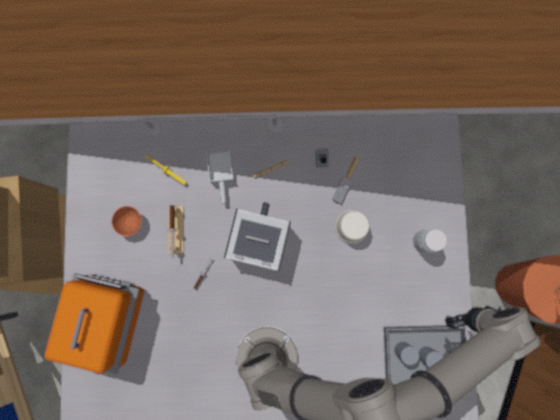

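```bash
python3 - <<'E'
from h import *
def crop(n,x,y,w,h,f,fn):
    im=cv2.imread('pics/'+n+'.png')[y:y+h,x:x+w]; return cv2.resize(im,None,fx=f,fy=f,interpolation=cv2.INTER_CUBIC)
a=crop('top0',110,145,100,75,8,''); 
cv2.imwrite('pics/c1.png',crop('top0',145,195,80,60,10,''))
cv2.imwrite('pics/c2.png',crop('side0',150,260,107,80,7,''))
cv2.imwrite('pics/c3.png',crop('top0',215,190,90,84,7,''))
cv2.imwrite('pics/c4.png',crop('side0',230,170,160,120,5,''))
E
```

```text
(no output)
```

View pics/c1.png

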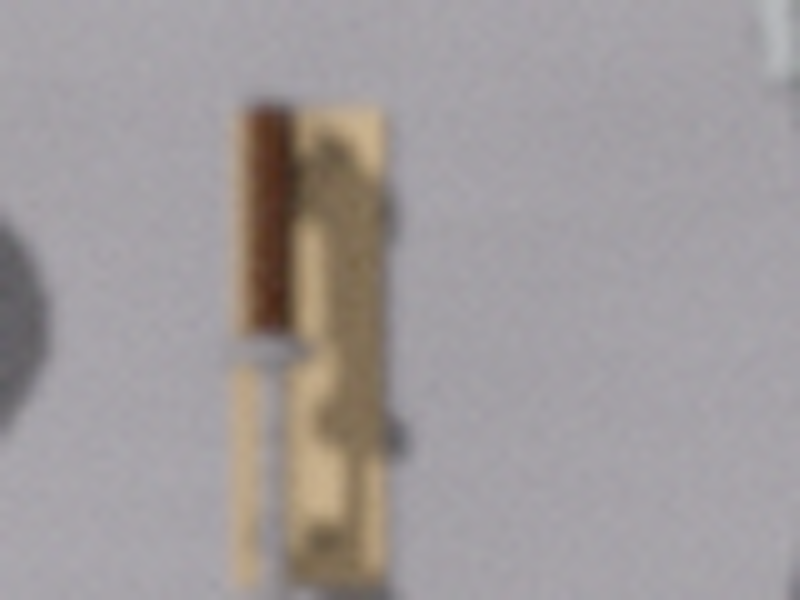

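View pics/c2.png

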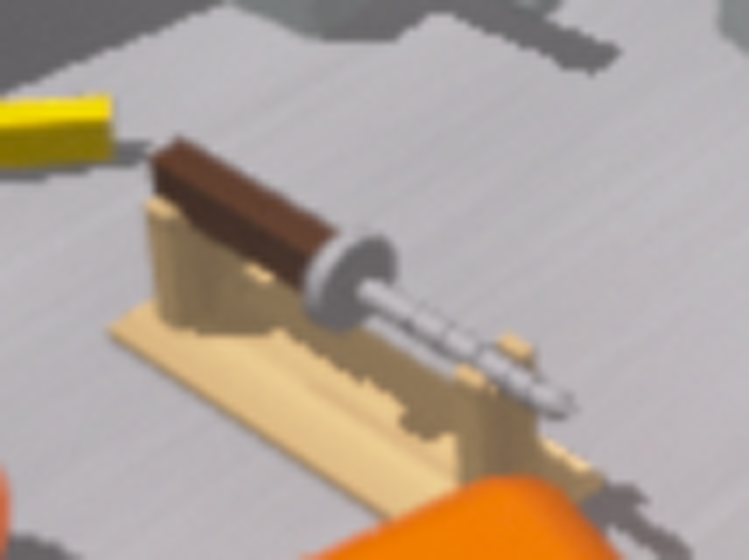

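View pics/c3.png

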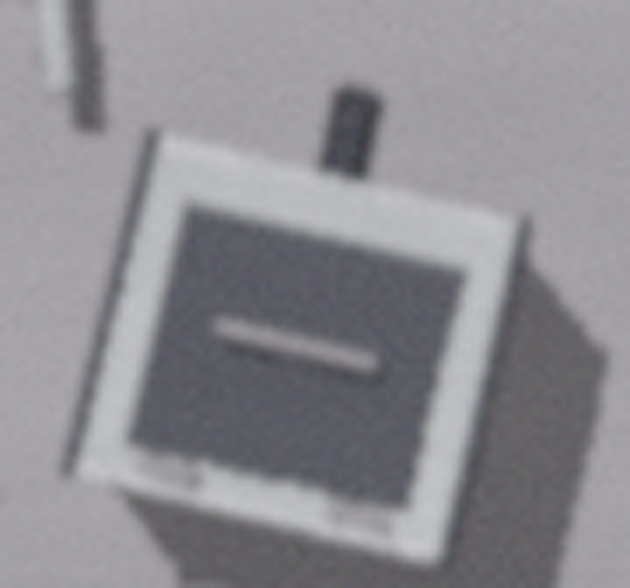

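View pics/c4.png

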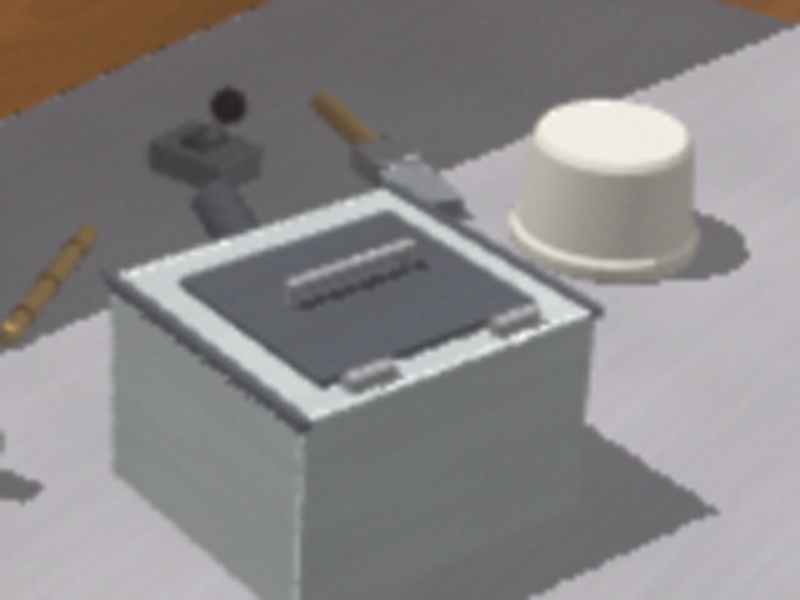

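```bash
python3 - <<'E'
from h import *
try: print('pinch_z',pinch_z)
except Exception as e: print(e)
import plant; print([x for x in dir(plant) if not x.startswith('_')])
t=load('top0');s=load('side0')
T=lambda c:[(215+(u-3)/7,190+(v-3)/7) for u,v in c]
S=lambda c:[(230+(u-2)/5,170+(v-2)/5) for u,v in c]
tc=T([(152,130),(527,215),(443,562),(70,475)]); sc=S([(105,275),(390,190),(605,312),(308,428)])
P=[]
for a,b in zip(tc,sc):
    p,e=tri(t,a,s,b); P.append(p); print(p.round(1),round(e,1), onz(t,a,130).round(1), onz(s,b,130).round(1))
# handle / rod points
T1=lambda c:[(145+(u-4.5)/10,195+(v-4.5)/10) for u,v in c]
S1=lambda c:[(150+(u-3)/7,260+(v-3)/7) for u,v in c]
# handle end top-mid, collar centre, tip(top not visible)
for nm,a,b in [('handle end top',T1([(268,103)])[0],S1([(167,149)])[0]),('collar top',T1([(268,350)])[0],S1([(350,245)])[0])]:
    print(nm,[np.round(x,1) for x in tri(t,a,s,b)])
cv2.imwrite('pics/c5.png',cv2.resize(t['color'][200:270,140:215,::-1],None,fx=8,fy=8,interpolation=cv2.INTER_CUBIC))
cv2.imwrite('pics/c6.png',cv2.resize(s['color'][180:230,255:315,::-1],None,fx=12,fy=12,interpolation=cv2.INTER_CUBIC))
E
```

```text
pinch_z 18.700000000000003
['Unreachable', 'get_state', 'pinch_z', 'sign_off', 'snapshot']
[564.7  98.2 127.6] 0.3 [564.3  97.9 130. ] [561.9 101.4 130. ]
[514.3 -98.6 122.4] 4.3 [515.5 -97.2 130. ] [503.9 -87.4 130. ]
[334.8 -50.8 126.5] 5.2 [337.2 -49.6 130. ] [329.7 -46.9 130. ]
[385.7 143.1 125.2] 0.5 [385.5 142.4 130. ] [381.5 149.1 130. ]
handle end top [array([590. , 353.3,  66.5]), np.float64(0.1)]
collar top [array([494.9, 351.6,  71.6]), np.float64(0.5)]
```

View pics/c5.png

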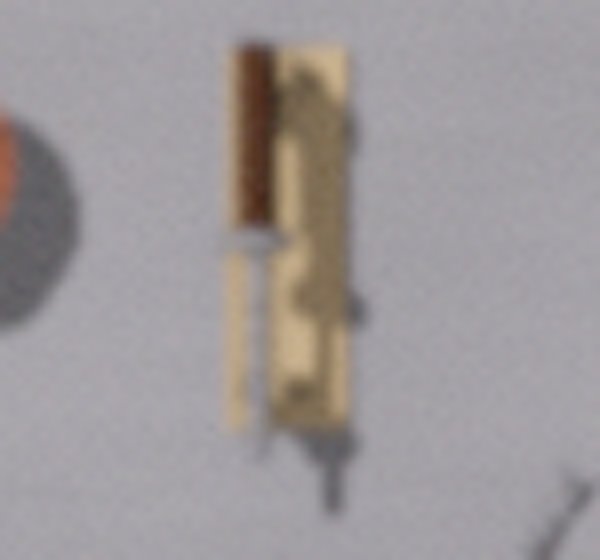

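View pics/c6.png

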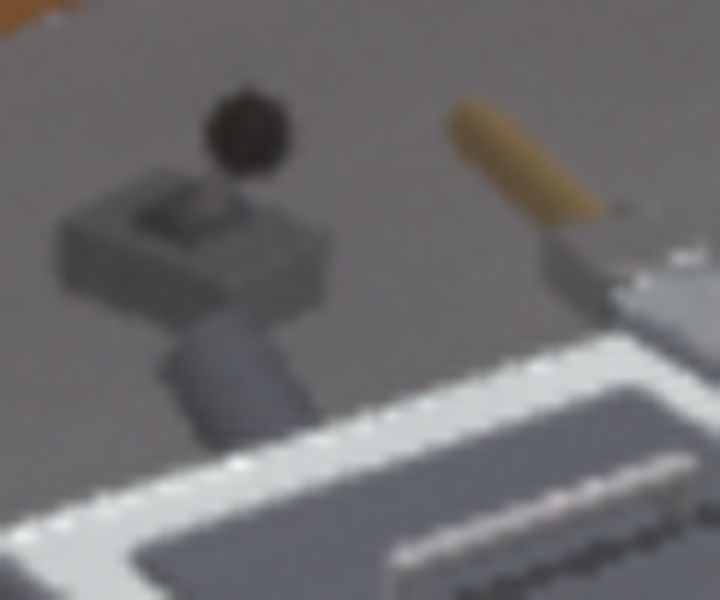

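```bash
cat >> h.py <<'E'
by=np.radians(-14.2); bo=np.array([581.5,-9.7])
def bin2w(P): P=np.atleast_2d(np.array(P,float)); c,s_=np.cos(by),np.sin(by); return np.c_[bo[0]+c*P[:,0]-s_*P[:,1],bo[1]+s_*P[:,0]+c*P[:,1],P[:,2]]
E
python3 - <<'E'
from h import *
t=load('top0');s=load('side0')
a=np.linspace(0,2*np.pi,24,endpoint=False); u=np.array([-.5,0,.866]); 
M=lambda r:np.array([0,0,135])+r*(np.cos(a)[:,None]*u+np.sin(a)[:,None]*np.array([0,1,0]))
for nm,im,x,y,w,h,f in (('a',t,235,190,60,45,12),('b',s,255,180,60,50,12)):
    c=cv2.resize(im['color'][y:y+h,x:x+w,::-1],None,fx=f,fy=f,interpolation=cv2.INTER_CUBIC)
    pts=np.r_[M(14),M(9),[[-45,100,130],[-45,-100,130]]]
    for p in proj(im,bin2w(pts)):
        q=((p-[x,y])*f+f/2).astype(int); cv2.circle(c,tuple(int(v) for v in q),2,(0,0,255),-1)
    cv2.imwrite(f'pics/ov_{nm}.png',c)
E
```

```text
(no output)
```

View pics/ov_a.png

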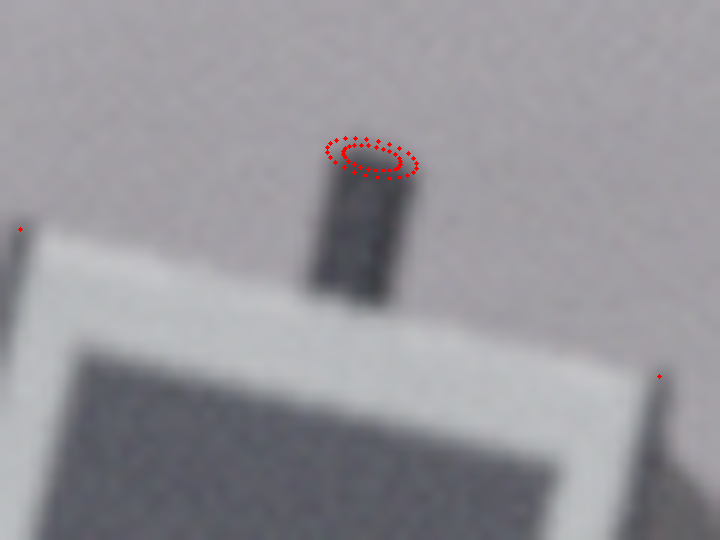

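View pics/ov_b.png

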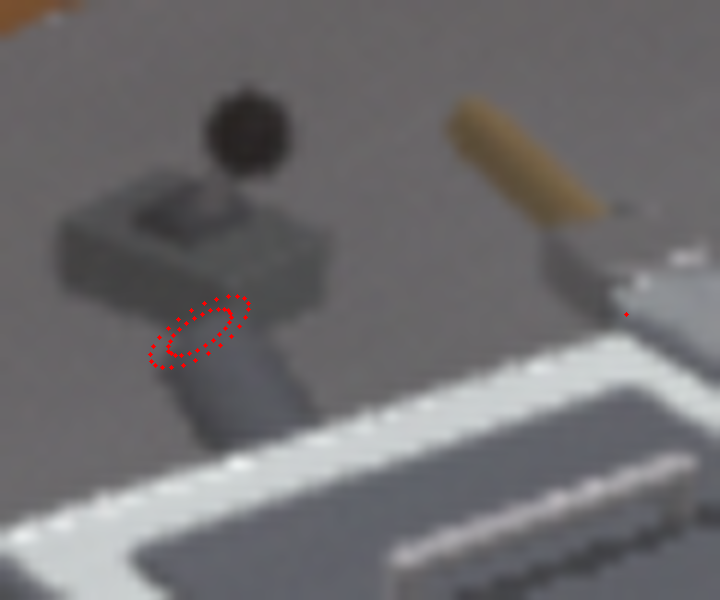

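```bash
python3 - <<'E'
from h import *
t=load('top0');s=load('side0')
q=lambda u,v:(140+(u-3.5)/8,200+(v-3.5)/8)
print(onz(t,q(256,45),71),onz(t,q(257,227),71),onz(t,q(259,430),60),onz(t,q(262,455),60))
# mask handle
hsv=cv2.cvtColor(t['color'],cv2.COLOR_RGB2HSV)[200:235,160:185]
c=t['color'][200:235,160:185].astype(int)
m=(c[...,0]-c[...,2]>25)&(c.sum(2)<260)
ys,xs=np.nonzero(m); pts=np.c_[xs+160,ys+200]; print(len(pts),cv2.minAreaRect(pts.astype(np.float32)), pts.mean(0))
print(onz(t,pts.mean(0),71))
d=pts-pts.mean(0);
for r in range(pts[:,1].min(),pts[:,1].max()+1,3):
    k=pts[pts[:,1]==r]; p=onz(t,k.mean(0),71); print(r,len(k),p.round(1))
# yaw of the rest plate etc: side view proj check
for P in ([502,352,60],[402,352,60],[602,352,60]): print(P,proj(s,P),proj(t,P))
# crock
c=cv2.cvtColor(t['color'],cv2.COLOR_RGB2HSV); m=((c[...,1]<40)&(c[...,2]>190)).astype(np.uint8); 
n,l,st,ce=cv2.connectedComponentsWithStats(m)
for i in range(1,n):
    if st[i,4]>60: print('white',st[i],ce[i],onz(t,ce[i],85))
E
```

```text
[588.0439821  351.33142815  71.        ] [500.89165586 350.33875055  71.        ] [404.9962083  351.68522831  60.        ] [393.14301767 350.19866793  60.        ]
86 ((172.5, 216.5), (21.0, 5.0), 90.0) [172.05813953 216.22093023]
[545.61264505 349.17166398  71.        ]
206 2 [584.9 351.6  71. ]
209 3 [573.3 349.6  71. ]
212 6 [561.8 347.6  71. ]
215 6 [550.3 347.5  71. ]
218 3 [538.8 349.4  71. ]
221 3 [527.3 349.3  71. ]
224 3 [515.9 349.2  71. ]
227 3 [504.4 349.2  71. ]
[502, 352, 60] [[197.87593819 297.33576347]] [[171.98119313 227.8563245 ]]
[402, 352, 60] [[227.66446106 315.66892612]] [[171.85166066 254.10540288]]
[602, 352, 60] [[171.03507494 280.84169831]] [[172.13226742 201.9494794 ]]
white [239 210  24  12  71] [250.66197183 214.73239437] [543.50436496  48.33926226  85.        ]
white [342 212  27  26 555] [354.56936937 224.57837838] [ 498.09624812 -340.69044822   85.        ]
white [268 217  19  17  79] [279.49367089 222.82278481] [510.67682568 -59.49321657  85.        ]
white [426 230  20  20 301] [435.72757475 239.6013289 ] [ 435.26539812 -642.11817531   85.        ]
white [272 235  12  34  92] [277.17391304 255.22826087] [389.85089717 -48.20845002  85.        ]
```

```bash
cat >> h.py <<'E'
def wrap(a): return (a+np.pi)%(2*np.pi)-np.pi
def plan(tgt,yaw,g,n=10,state=None,pr=True):
    st=state or get_state(); p=np.array(st['eef_pos'],float); e=st['ee_rot']
    Rm=R.from_euler('xyz',e).as_matrix(); dy=wrap(yaw-e[2]); 
    out=[]; steps=(np.array(tgt)-p)/n
    for i in range(n):
        Ri=R.from_euler('z',dy*i/n).as_matrix()@Rm
        d=Ri.T@steps
        out.append([round(float(v)/1000,4) for v in d]+[round(-np.degrees(dy)/n,2),g])
    for r in out: print(r)
    print('per row mm',np.linalg.norm(steps))
def st():
    s=get_state(); print('t',round(s['time'],2),'p',s['eef_pos'].round(1),'rpy',s['ee_rot'].round(4),'F',s['contact_force'].round(2),'M',s['torque'].round(3),'w',round(s['width'],3),'j',s['joint_pos'].round(2))
E
python3 -c "
from h import *
plan([420,-330,240],0.0,100)"
```

```text
[0.0314, -0.0242, -0.0009, np.float64(1.59), 100]
[0.0307, -0.0251, -0.0009, np.float64(1.59), 100]
[0.03, -0.0259, -0.0009, np.float64(1.59), 100]
[0.0293, -0.0267, -0.0009, np.float64(1.59), 100]
[0.0285, -0.0275, -0.0009, np.float64(1.59), 100]
[0.0277, -0.0283, -0.0009, np.float64(1.59), 100]
[0.0269, -0.0291, -0.0009, np.float64(1.59), 100]
[0.0261, -0.0298, -0.0009, np.float64(1.59), 100]
[0.0253, -0.0305, -0.0009, np.float64(1.59), 100]
[0.0244, -0.0312, -0.0009, np.float64(1.59), 100]
per row mm 39.65790295195704
```

Things that could be taken for the gauge (top-view pixels):
- The steel gauge with a dark handle on the wooden rest, (172,228). It is the larger non-yellow one, and crops c1/c2 show its collar, rod and bar handle.
- The yellow one, (165,170).
- The small loose brown-handled one, (203,273).
- The chew stick, (270,168).

I choose the one on the rest.

servo_tool([
  [0.031, -0.024, -0.001, 1.6, 100],
  [0.031, -0.025, -0.001, 1.6, 100],
  [0.03, -0.026, -0.001, 1.6, 100],
  [0.029, -0.027, -0.001, 1.6, 100],
  [0.028, -0.028, -0.001, 1.6, 100],
  [0.028, -0.028, -0.001, 1.6, 100],
  [0.027, -0.029, -0.001, 1.6, 100],
  [0.026, -0.03, -0.001, 1.6, 100],
  [0.025, -0.03, -0.001, 1.6, 100],
  [0.024, -0.031, -0.001, 1.6, 100],
])

```text
time: 0.93
eef_pos: [419.7, -327.0, 234.4]
ee_rot: [-3.139, 0.011, -0.036]
contact_force: [0.4, 0.4, 0.4]
width: 1.004
```

```bash
python3 -c "
from h import *
st(); plan([500,40,240],0.0,50)"
```

```text
t 0.93 p [ 419.7 -327.   234.4] rpy [-3.1393  0.0107 -0.0358] F [0.45 0.43 0.42] M [-0.048 -0.097 -0.018] w 1.004 j [ 0.62  0.25 -0.09  1.88  0.03  1.02 -1.09]
[0.0067, -0.037, -0.0005, np.float64(-0.21), 50]
[0.0068, -0.0369, -0.0005, np.float64(-0.21), 50]
[0.007, -0.0369, -0.0005, np.float64(-0.21), 50]
[0.0071, -0.0369, -0.0005, np.float64(-0.21), 50]
[0.0072, -0.0369, -0.0006, np.float64(-0.21), 50]
[0.0074, -0.0368, -0.0006, np.float64(-0.21), 50]
[0.0075, -0.0368, -0.0006, np.float64(-0.21), 50]
[0.0076, -0.0368, -0.0006, np.float64(-0.21), 50]
[0.0078, -0.0368, -0.0006, np.float64(-0.21), 50]
[0.0079, -0.0367, -0.0006, np.float64(-0.21), 50]
per row mm 37.569945932601776
```

servo_tool([
  [0.007, -0.037, -0.001, 0, 80],
  [0.007, -0.037, -0.001, -0.2, 80],
  [0.007, -0.037, -0.001, -0.2, 80],
  [0.007, -0.037, -0.001, -0.2, 80],
  [0.007, -0.037, -0.001, -0.2, 80],
  [0.007, -0.037, -0.001, -0.2, 80],
  [0.007, -0.037, -0.001, -0.2, 80],
  [0.008, -0.037, -0.001, -0.2, 80],
  [0.008, -0.037, -0.001, -0.2, 80],
  [0.008, -0.037, -0.001, -0.2, 80],
])

```text
time: 1.77
eef_pos: [503.2, 60.3, 243.4]
ee_rot: [-3.14, 0.012, -0.003]
contact_force: [0.0, -0.0, -0.5]
width: 0.803
```

```bash
python3 -c "
from h import *
st(); plan([541,350,220],0.0,50)"
```

```text
t 1.77 p [503.2  60.3 243.4] rpy [-3.1398e+00  1.1700e-02 -3.0000e-03] F [ 0.04 -0.02 -0.47] M [ 0.005 -0.041  0.035] w 0.803 j [ 0.08  0.22 -0.37  1.91  0.09  1.04 -1.9 ]
[0.0037, -0.029, 0.0023, np.float64(-0.02), 50]
[0.0037, -0.029, 0.0023, np.float64(-0.02), 50]
[0.0037, -0.029, 0.0023, np.float64(-0.02), 50]
[0.0037, -0.029, 0.0023, np.float64(-0.02), 50]
[0.0038, -0.029, 0.0023, np.float64(-0.02), 50]
[0.0038, -0.029, 0.0023, np.float64(-0.02), 50]
[0.0038, -0.029, 0.0023, np.float64(-0.02), 50]
[0.0038, -0.029, 0.0023, np.float64(-0.02), 50]
[0.0038, -0.029, 0.0023, np.float64(-0.02), 50]
[0.0038, -0.029, 0.0023, np.float64(-0.02), 50]
per row mm 29.306820104021373
```

servo_tool([
  [0.004, -0.031, 0.003, 0, 60],
  [0.004, -0.031, 0.003, 0, 60],
  [0.004, -0.031, 0.003, 0, 60],
  [0.004, -0.031, 0.003, 0, 60],
  [0.004, -0.031, 0.003, 0, 60],
  [0.004, -0.031, 0.003, 0, 60],
  [0.004, -0.031, 0.003, 0, 60],
  [0.004, -0.029, 0.003, 0, 60],
  [0.004, -0.029, 0.003, 0, 60],
  [0.004, -0.015, 0.002, 0, 60],
])

```text
time: 2.6
eef_pos: [540.5, 370.0, 210.5]
ee_rot: [-3.14, 0.016, 0.003]
contact_force: [0.2, 1.0, -0.5]
width: 0.6
```

```bash
python3 -c "
from h import *
st(); 
snap('side','side1.png');snap('top','top1.png')
for n,b in (('side1',(140,200,160,120)),('top1',(120,160,120,90))):
    x,y,w,h=b; im=cv2.imread('pics/'+n+'.png')[y:y+h,x:x+w]; cv2.imwrite('pics/'+n+'c.png',cv2.resize(im,None,fx=5,fy=5,interpolation=cv2.INTER_CUBIC))
"
```

```text
t 2.6 p [540.5 370.  210.5] rpy [-3.1397e+00  1.5500e-02  2.8000e-03] F [ 0.21  0.99 -0.52] M [ 0.005 -0.021  0.016] w 0.6 j [-0.38  0.51 -0.44  1.59  0.22  1.1  -2.44]
```

View pics/side1c.png

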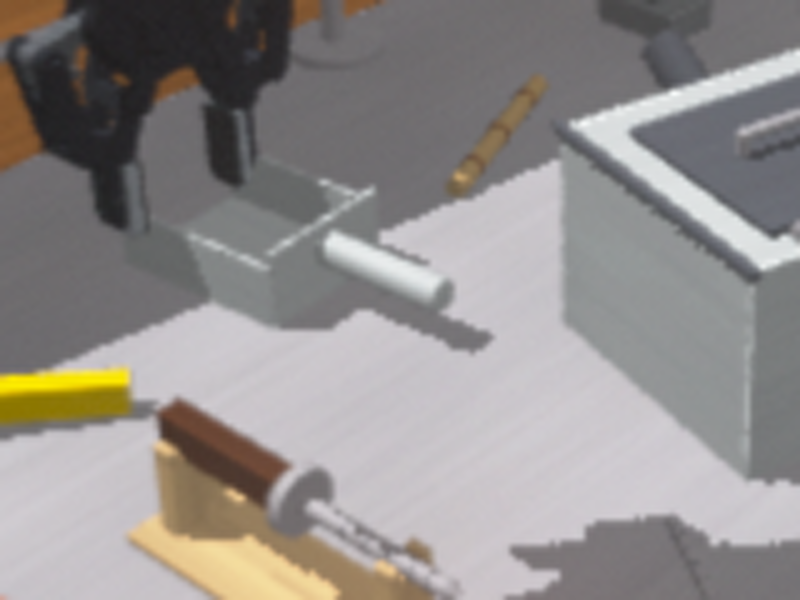

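View pics/top1c.png

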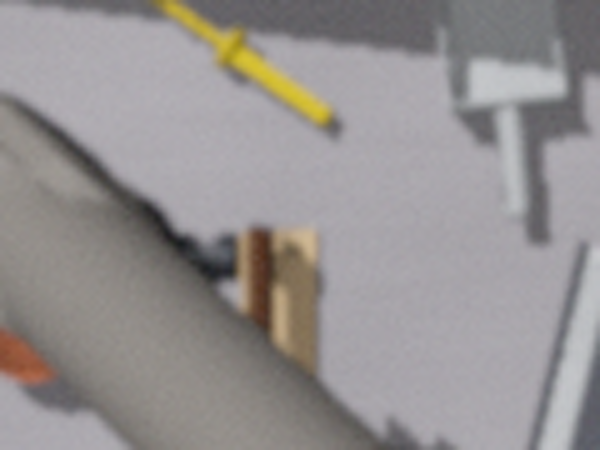

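```bash
python3 -c "
from h import *
s=load('side1'); print(proj(s,[[540.5,370,210.5],[540.5,370+28,216],[540.5,370-28,216]]))
plan([541,350.5,140],0.0,60,6)
"
```

```text
[[175.63263762 240.64307341]
 [165.1777027  243.54706926]
 [185.23491664 233.72423855]]
[0.0003, 0.0032, 0.0117, np.float64(0.04), 60]
[0.0003, 0.0032, 0.0117, np.float64(0.04), 60]
[0.0003, 0.0032, 0.0117, np.float64(0.04), 60]
[0.0003, 0.0032, 0.0117, np.float64(0.04), 60]
[0.0003, 0.0032, 0.0117, np.float64(0.04), 60]
[0.0003, 0.0032, 0.0117, np.float64(0.04), 60]
per row mm 12.107064960916137
```

servo_tool([
  [0, 0.003, 0.012, 0, 60],
  [0, 0.003, 0.012, 0, 60],
  [0, 0.003, 0.012, 0, 60],
  [0, 0.003, 0.012, 0, 60],
  [0, 0.003, 0.012, 0, 60],
  [0, 0.003, 0.012, 0, 60],
  [0, 0.001, 0.012, 0, 60],
  [0, 0, 0.006, 0, 60],
  [0, 0, 0, 0, 60],
  [0, 0, 0, 0, 60],
])

```text
time: 3.53
eef_pos: [538.3, 331.9, 106.7]
ee_rot: [3.13, 0.022, -0.009]
contact_force: [-0.0, -0.5, 1.2]
width: 0.602
```

```bash
python3 -c "
from h import *
st(); plan([543,350.5,44],0.0,60,8)
snap('side','side2.png')
x,y,w,h=(130,230,120,90); im=cv2.imread('pics/side2.png')[y:y+h,x:x+w]; cv2.imwrite('pics/side2c.png',cv2.resize(im,None,fx=6,fy=6,interpolation=cv2.INTER_CUBIC))
"
```

```text
t 3.53 p [538.3 331.9 106.7] rpy [ 3.1302  0.0219 -0.0093] F [-0.03 -0.46  1.21] M [ 0.039 -0.06  -0.048] w 0.602 j [-0.36  0.59 -0.41  1.72  0.27  0.91 -2.45]
[0.0007, -0.0024, 0.0078, np.float64(-0.07), 60]
[0.0007, -0.0024, 0.0078, np.float64(-0.07), 60]
[0.0007, -0.0024, 0.0078, np.float64(-0.07), 60]
[0.0007, -0.0024, 0.0078, np.float64(-0.07), 60]
[0.0007, -0.0024, 0.0078, np.float64(-0.07), 60]
[0.0008, -0.0024, 0.0078, np.float64(-0.07), 60]
[0.0008, -0.0024, 0.0078, np.float64(-0.07), 60]
[0.0008, -0.0024, 0.0078, np.float64(-0.07), 60]
per row mm 8.192172381480493
```

View pics/side2c.png

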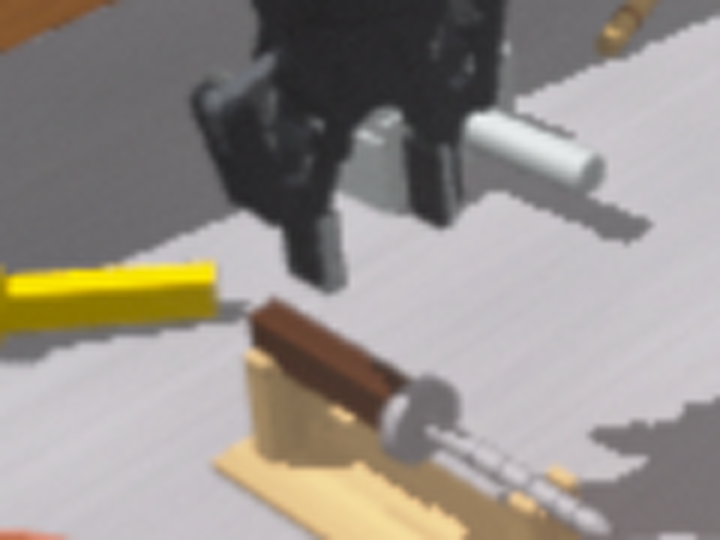

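servo_tool([
  [0, -0.003, 0.003, 0, 50],
  [0.001, -0.003, 0.005, 0, 50],
  [0.001, -0.003, 0.005, 0, 50],
  [0.001, -0.003, 0.005, 0, 50],
  [0.001, -0.003, 0.005, 0, 50],
  [0.001, -0.001, 0.005, 0, 50],
  [0, 0, 0.002, 0, 50],
  [0, 0, 0, 0, 50],
  [0, 0, 0, 0, 50],
  [0, 0, 0, 0, 50],
])

```text
time: 4.42
eef_pos: [544.1, 352.6, 75.4]
ee_rot: [3.134, 0.019, -0.007]
contact_force: [-0.4, -0.6, 0.3]
width: 0.5
```

```bash
python3 -c "
from h import *
st(); plan([543,350.5,44],0.0,60,5)
"
```

```text
t 4.42 p [544.1 352.6  75.4] rpy [ 3.134   0.0185 -0.0068] F [-0.37 -0.61  0.3 ] M [ 0.042 -0.017  0.021] w 0.5 j [-0.39  0.65 -0.39  1.7   0.3   0.87 -2.49]
[-0.0001, 0.0004, 0.0063, np.float64(-0.08), 60]
[-0.0001, 0.0004, 0.0063, np.float64(-0.08), 60]
[-0.0001, 0.0004, 0.0063, np.float64(-0.08), 60]
[-0.0001, 0.0004, 0.0063, np.float64(-0.08), 60]
[-0.0001, 0.0004, 0.0063, np.float64(-0.08), 60]
per row mm 6.2920461329771005
```

servo_tool([
  [0, 0.001, 0.003, 0, 50],
  [0, 0.001, 0.005, 0, 50],
  [0, 0, 0.005, 0, 50],
  [0, 0, 0.005, 0, 50],
  [0, 0, 0.005, 0, 50],
  [0, 0, 0.004, 0, 50],
  [0, 0, 0.001, 0, 50],
  [0, 0, 0, 0, 50],
  [0, 0, 0, 0, 50],
  [0, 0, 0, 0, 50],
])

```text
time: 5.25
eef_pos: [543.8, 349.1, 44.3]
ee_rot: [3.133, 0.019, -0.008]
contact_force: [0.4, 0.3, 0.2]
width: 0.498
```

```bash
python3 -c "
from h import *
st()
snap('side','side3.png')
x,y,w,h=(130,230,120,90); im=cv2.imread('pics/side3.png')[y:y+h,x:x+w]; cv2.imwrite('pics/side3c.png',cv2.resize(im,None,fx=6,fy=6,interpolation=cv2.INTER_CUBIC))
"
```

```text
t 5.25 p [543.8 349.1  44.3] rpy [ 3.1334  0.0185 -0.0079] F [0.41 0.28 0.21] M [-0.02  -0.011  0.042] w 0.498 j [-0.4   0.68 -0.38  1.72  0.32  0.82 -2.5 ]
```

View pics/side3c.png

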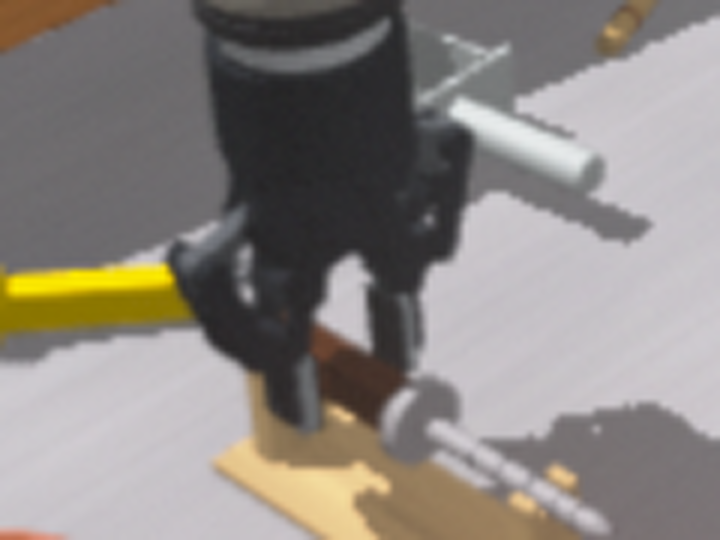

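servo_tool([
  [0, 0, 0, 0, 35],
  [0, 0, 0, 0, 25],
  [0, 0, 0, 0, 15],
  [0, 0, 0, 0, 0],
  [0, 0, 0, 0, 0],
  [0, 0, 0, 0, 0],
  [0, 0, 0, 0, 0],
  [0, 0, 0, 0, 0],
  [0, 0, 0, 0, 0],
  [0, 0, 0, 0, 0],
])

```text
time: 6.13
eef_pos: [543.9, 350.9, 45.4]
ee_rot: [3.136, 0.017, -0.007]
contact_force: [-0.1, 0.2, -0.3]
width: 0.168
```

```bash
python3 -c "
from h import *
st()
"
```

```text
t 6.13 p [543.9 350.9  45.4] rpy [ 3.1362  0.0171 -0.0068] F [-0.12  0.15 -0.26] M [ 0.158 -0.022  0.071] w 0.168 j [-0.4   0.68 -0.38  1.72  0.32  0.82 -2.5 ]
```

servo_tool([
  [0, 0, -0.003, 0, 0],
  [0, 0, -0.006, 0, 0],
  [0, 0, -0.01, 0, 0],
  [0, 0, -0.015, 0, 0],
  [0, 0, -0.02, 0, 0],
  [0, 0, -0.02, 0, 0],
  [0, 0, -0.015, 0, 0],
  [0, 0, -0.008, 0, 0],
  [0, 0, 0, 0, 0],
  [0, 0, 0, 0, 0],
])

```text
time: 6.97
eef_pos: [545.8, 349.4, 151.6]
ee_rot: [3.134, 0.017, -0.008]
contact_force: [-0.1, 0.2, -0.2]
width: 0.176
```

```bash
python3 -c "
from h import *
st()
snap('side','side4.png');snap('top','top4.png')
x,y,w,h=(130,180,130,97); im=cv2.imread('pics/side4.png')[y:y+h,x:x+w]; cv2.imwrite('pics/side4c.png',cv2.resize(im,None,fx=6,fy=6,interpolation=cv2.INTER_CUBIC))
"
```

```text
t 6.97 p [545.8 349.4 151.6] rpy [ 3.1338  0.0167 -0.0082] F [-0.12  0.25 -0.17] M [ 0.042 -0.031  0.001] w 0.176 j [-0.37  0.56 -0.42  1.66  0.25  1.   -2.45]
```

View pics/side4c.png

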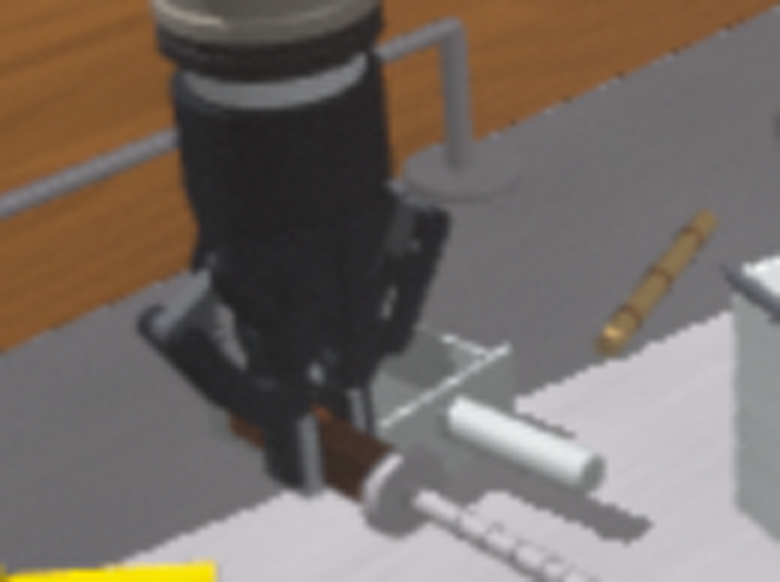

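```bash
python3 -c "
from h import *
t=load('top0');s=load('side0')
print(onz(t,(153,127),0),onz(t,(275,124),0),onz(s,(205,209),0),onz(s,(70,270),0), onz(s,(70,270),0))
print(tri(t,(275,124),s,(205,187)), onz(t,(322,157),40))
plan([700,100,205],-0.16,0,10)
"
```

```text
[9.21245131e+02 4.48250840e+02 2.27373675e-13] [921.0680722  -50.69961784   0.        ] [920.5166155  -44.09344507   0.        ] [924.12929696 454.27538355   0.        ] [924.12929696 454.27538355   0.        ]
(array([898.69235719, -44.28719856,  91.07806597]), np.float64(18.888966396902532)) [ 770.0366987  -232.42689107   40.        ]
[0.0156, 0.0249, -0.0055, np.float64(0.87), 0]
[0.0159, 0.0246, -0.0055, np.float64(0.87), 0]
[0.0163, 0.0244, -0.0055, np.float64(0.87), 0]
[0.0167, 0.0241, -0.0055, np.float64(0.87), 0]
[0.017, 0.0239, -0.0055, np.float64(0.87), 0]
[0.0174, 0.0236, -0.0055, np.float64(0.87), 0]
[0.0177, 0.0233, -0.0056, np.float64(0.87), 0]
[0.0181, 0.0231, -0.0056, np.float64(0.87), 0]
[0.0184, 0.0228, -0.0056, np.float64(0.87), 0]
[0.0188, 0.0225, -0.0056, np.float64(0.87), 0]
per row mm 29.82940313282826
```

servo_tool([
  [0.006, 0.01, -0.005, 0.5, 0],
  [0.012, 0.02, -0.005, 0.9, 0],
  [0.016, 0.024, -0.005, 0.9, 0],
  [0.017, 0.024, -0.005, 0.9, 0],
  [0.017, 0.024, -0.005, 0.9, 0],
  [0.017, 0.024, -0.005, 0.9, 0],
  [0.018, 0.024, -0.005, 0.9, 0],
  [0.018, 0.023, -0.005, 0.9, 0],
  [0.018, 0.023, -0.004, 0.9, 0],
  [0.018, 0.022, -0.003, 0.9, 0],
])

```text
time: 7.9
eef_pos: [684.7, 109.0, 188.8]
ee_rot: [3.122, 0.035, -0.155]
contact_force: [-0.4, 1.3, -0.5]
width: 0.176
```

```bash
python3 -c "
from h import *
st(); plan([756,-54,180],-0.248,0,8)
"
```

```text
t 7.9 p [684.7 109.  188.8] rpy [ 3.1222  0.0348 -0.1553] F [-0.42  1.31 -0.45] M [ 0.019 -0.161 -0.03 ] w 0.176 j [-0.03  0.59 -0.33  1.49  0.2   1.13 -2.13]
[0.012, 0.0187, 0.001, np.float64(0.66), 0]
[0.0122, 0.0186, 0.001, np.float64(0.66), 0]
[0.0124, 0.0185, 0.001, np.float64(0.66), 0]
[0.0126, 0.0183, 0.001, np.float64(0.66), 0]
[0.0128, 0.0182, 0.001, np.float64(0.66), 0]
[0.0131, 0.018, 0.001, np.float64(0.66), 0]
[0.0133, 0.0179, 0.001, np.float64(0.66), 0]
[0.0135, 0.0177, 0.001, np.float64(0.66), 0]
per row mm 22.26682362100041
```

servo_tool([
  [0.011, 0.018, 0, 0.7, 0],
  [0.011, 0.018, 0, 0.7, 0],
  [0.012, 0.018, 0, 0.7, 0],
  [0.012, 0.018, 0, 0.7, 0],
  [0.012, 0.017, 0, 0.7, 0],
  [0.01, 0.014, 0, 0.6, 0],
  [0.006, 0.008, 0, 0.3, 0],
  [0.002, 0.004, 0, 0, 0],
  [0, 0, 0, 0, 0],
  [0, 0, 0, 0, 0],
])

```text
time: 8.73
eef_pos: [741.1, -44.4, 183.6]
ee_rot: [3.111, 0.039, -0.254]
contact_force: [-0.2, 0.3, -1.3]
width: 0.175
```

```bash
python3 -c "
from h import *
st()
snap('side','side5.png');snap('top','top5.png')
x,y,w,h=(200,100,160,120); im=cv2.imread('pics/side5.png')[y:y+h,x:x+w]; cv2.imwrite('pics/side5c.png',cv2.resize(im,None,fx=5,fy=5,interpolation=cv2.INTER_CUBIC))
x,y,w,h=(225,140,100,75); im=cv2.imread('pics/top5.png')[y:y+h,x:x+w]; cv2.imwrite('pics/top5c.png',cv2.resize(im,None,fx=8,fy=8,interpolation=cv2.INTER_CUBIC))
"
```

```text
t 8.73 p [741.1 -44.4 183.6] rpy [ 3.111   0.0389 -0.2543] F [-0.18  0.34 -1.26] M [ 0.03  -0.131  0.056] w 0.175 j [ 0.13  0.67 -0.27  1.36  0.2   1.19 -1.99]
```

View pics/side5c.png

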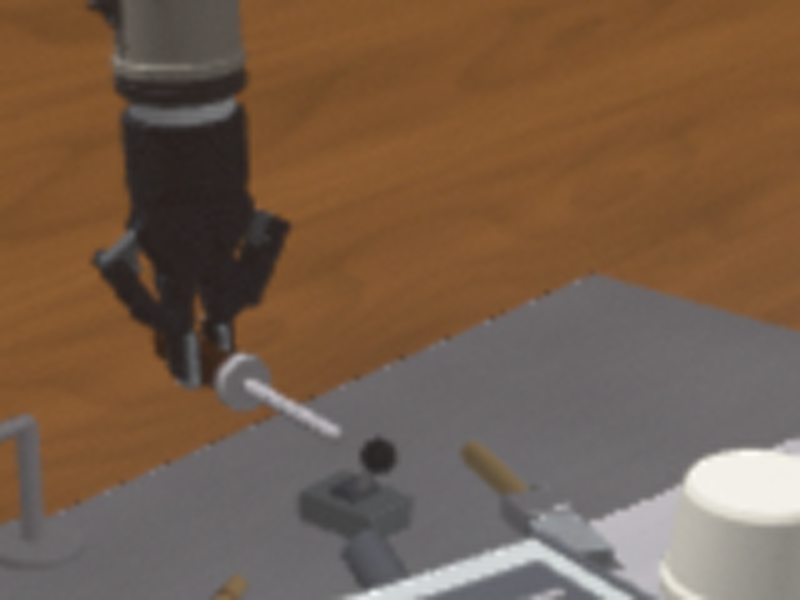

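View pics/top5c.png

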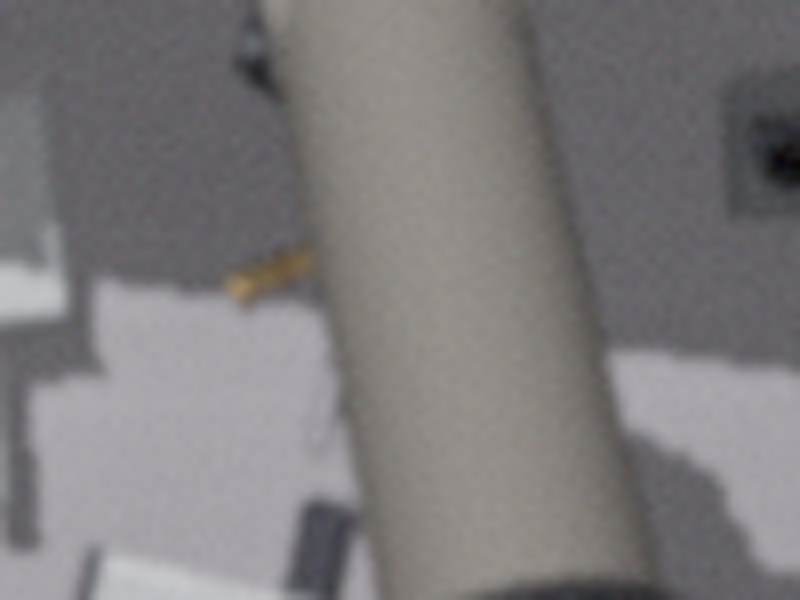

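```bash
cat >> h.py <<'E'
def gp(L,ang=0.0,h=15,state=None):
    """gauge point at distance L toward tip from grip; ang = pitch of gauge in tool (tip down +) """
    s=state or get_state(); Rm=R.from_euler('xyz',s['ee_rot']).as_matrix()
    return np.array(s['eef_pos'])+Rm@(np.array([0,0,-h])+L*np.array([-np.cos(ang),0,np.sin(ang)]))
E
python3 -c "
from h import *
s=load('side5')
for L in (51,151): print(L,gp(L).round(1),proj(s,gp(L)))
for z in (20,15,10): print(z,proj(s,gp(151,h=z)),proj(s,gp(51,h=z)))
"
```

```text
51 [692.3 -30.4 200.7] [[248.19172329 175.00842992]]
151 [595.6  -5.4 204.5] [[266.7027121  184.95020317]]
20 [[266.62816498 183.36734707]] [[248.08998985 173.49338535]]
15 [[266.7027121  184.95020317]] [[248.19172329 175.00842992]]
10 [[266.77698896 186.52745418]] [[248.29310217 176.51838258]]
```

```bash
cat >> h.py <<'E'
def w2bin(P): P=np.array(P,float); d=P[:2]-bo; c,s_=np.cos(by),np.sin(by); return np.array([c*d[0]+s_*d[1],-s_*d[0]+c*d[1],P[2]])
def need(tipbin,L=151,ang=0.,h=15,yaw=by,n=6,g=0):
    s=get_state(); cur=gp(L,ang,h,s); tgt=bin2w(tipbin)[0]; d=tgt-cur
    # yaw correction keeps tip: approximate by rotating about tcp first
    dy=wrap(yaw-s['ee_rot'][2]); off=cur-np.array(s['eef_pos']); off2=R.from_euler('z',dy).as_matrix()@off
    tcp=tgt-off2; print('tip bin',w2bin(cur).round(1),'collar bin',w2bin(gp(L-100,ang,h,s)).round(1)); plan(tcp,yaw,g,n,s)
E
python3 -c "
from h import *
need([25,0,160])
"
```

```text
tip bin [ 12.6   7.6 204.5] collar bin [112.5   7.1 200.7]
[0.0024, 0.0009, 0.0074, np.float64(-0.05), 0]
[0.0024, 0.0009, 0.0074, np.float64(-0.05), 0]
[0.0024, 0.0009, 0.0074, np.float64(-0.05), 0]
[0.0024, 0.0009, 0.0074, np.float64(-0.05), 0]
[0.0024, 0.0009, 0.0074, np.float64(-0.05), 0]
[0.0024, 0.0009, 0.0074, np.float64(-0.05), 0]
per row mm 7.791700022016562
```

servo_tool([
  [0.002, 0.001, 0.005, 0, 0],
  [0.002, 0.001, 0.008, 0, 0],
  [0.002, 0.001, 0.01, 0, 0],
  [0.002, 0.001, 0.01, 0, 0],
  [0.002, 0.001, 0.01, 0, 0],
  [0.002, 0.001, 0.008, 0, 0],
  [0.001, 0, 0.006, 0, 0],
  [0, 0, 0.003, 0, 0],
  [0, 0, 0, 0, 0],
  [0, 0, 0, 0, 0],
])

```text
time: 9.67
eef_pos: [748.4, -48.6, 114.7]
ee_rot: [3.113, 0.043, -0.246]
contact_force: [-0.5, 0.6, -0.7]
width: 0.176
```

```bash
python3 -c "
from h import *
st(); need([12,0,135],n=5)
"
```

```text
t 9.67 p [748.4 -48.6 114.7] rpy [ 3.1128  0.0434 -0.2456] F [-0.47  0.58 -0.72] M [ 0.022 -0.157 -0.021] w 0.176 j [ 0.14  0.75 -0.27  1.38  0.22  1.09 -1.99]
tip bin [ 21.1   3.3 136.2] collar bin [121.    3.5 131.9]
[-0.0018, 0.0007, 0.0003, np.float64(0.03), 0]
[-0.0018, 0.0007, 0.0003, np.float64(0.03), 0]
[-0.0018, 0.0007, 0.0003, np.float64(0.03), 0]
[-0.0018, 0.0007, 0.0003, np.float64(0.03), 0]
[-0.0018, 0.0007, 0.0003, np.float64(0.03), 0]
per row mm 1.977526632399334
```

servo_tool([
  [-0.001, 0.001, 0, 0, 0],
  [-0.001, 0.001, 0, 0, 0],
  [-0.001, 0.001, 0.0005, 0, 0],
  [-0.001, 0, 0.0005, 0, 0],
  [-0.001, 0, 0.0005, 0, 0],
  [-0.001, 0, 0, 0, 0],
  [-0.001, 0, 0, 0, 0],
  [0, 0, 0, 0, 0],
  [0, 0, 0, 0, 0],
  [0, 0, 0, 0, 0],
])

```text
time: 10.5
eef_pos: [741.3, -49.8, 116.7]
ee_rot: [3.114, 0.039, -0.246]
contact_force: [-0.2, -1.7, -1.2]
width: 0.178
```

```bash
python3 -c "
from h import *
st(); need([-9,0,135],n=8)
snap('side','side6.png');snap('top','top6.png')
x,y,w,h=(240,170,70,52); im=cv2.imread('pics/side6.png')[y:y+h,x:x+w]; cv2.imwrite('pics/side6c.png',cv2.resize(im,None,fx=11,fy=11,interpolation=cv2.INTER_CUBIC))
x,y,w,h=(240,170,60,45); im=cv2.imread('pics/top6.png')[y:y+h,x:x+w]; cv2.imwrite('pics/top6c.png',cv2.resize(im,None,fx=10,fy=10,interpolation=cv2.INTER_CUBIC))
"
```

```text
t 10.5 p [741.3 -49.8 116.7] rpy [ 3.114   0.0388 -0.2457] F [-0.19 -1.73 -1.2 ] M [ 0.04  -0.12  -0.021] w 0.178 j [ 0.14  0.73 -0.27  1.4   0.22  1.08 -1.99]
tip bin [ 14.5   0.4 137.5] collar bin [114.4   0.6 133.7]
[-0.0029, 0.0001, 0.0004, np.float64(0.02), 0]
[-0.0029, 0.0001, 0.0004, np.float64(0.02), 0]
[-0.0029, 0.0001, 0.0004, np.float64(0.02), 0]
[-0.0029, 0.0001, 0.0004, np.float64(0.02), 0]
[-0.0029, 0.0001, 0.0004, np.float64(0.02), 0]
[-0.0029, 0.0001, 0.0004, np.float64(0.02), 0]
[-0.0029, 0.0001, 0.0004, np.float64(0.02), 0]
[-0.0029, 0.0001, 0.0004, np.float64(0.02), 0]
per row mm 2.9537968278960287
```

View pics/side6c.png

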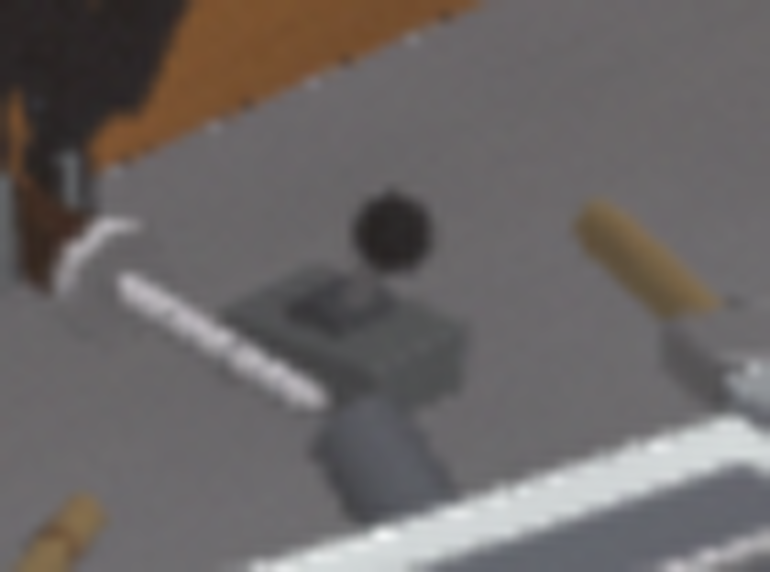

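View pics/top6c.png

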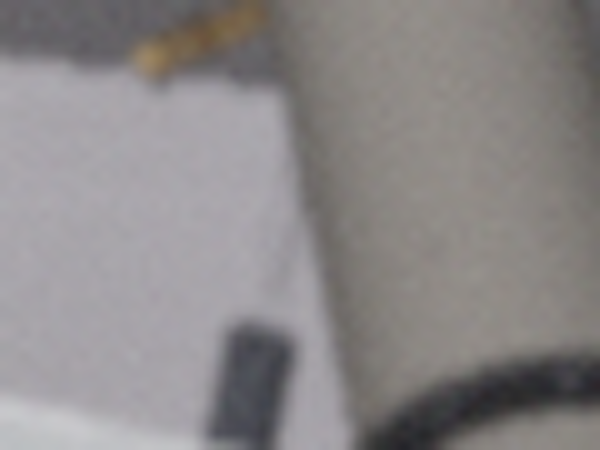

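```bash
python3 -c "
from h import *
s=load('side6'); A=proj(s,bin2w([[14.5,.4,137.5],[0,0,135],[14.5,3,137.5],[14.5,.4,140],[0,14,135],[0,-14,135]])); print(A)
print((A-[240,170])*11+5.5)
t=load('top6')
print((proj(t,bin2w([[14.5,.4,137.5],[50,.5,136],[0,0,135],[-7,0,147]]))-[240,170])*10+5)
im=cv2.imread('pics/top6.png')[180:215,255:285]; im=cv2.resize(im,None,fx=18,fy=18,interpolation=cv2.INTER_CUBIC); im=np.clip((im.astype(float)-60)*1.8,0,255).astype(np.uint8); cv2.imwrite('pics/top6d.png',im)
"
```

```text
[[268.23646337 204.6607424 ]
 [271.15203182 207.19038675]
 [267.52436996 204.8823296 ]
 [268.24105728 203.91362268]
 [267.29049968 208.41191779]
 [274.96932129 205.98282897]]
[[316.10109703 386.7681664 ]
 [348.17235001 414.59425425]
 [308.26806957 389.20562556]
 [316.15163007 378.54984953]
 [305.69549645 428.03109567]
 [390.1625342  401.31111862]]
[[267.89493506 292.22016735]
 [289.75777597 199.17676573]
 [260.12210291 331.73263841]
 [254.79436348 346.11726401]]
```

View pics/top6d.png

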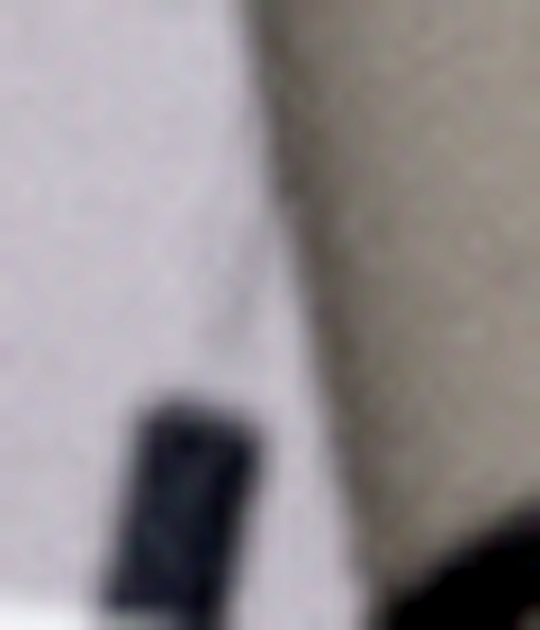

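servo_tool([
  [-0.001, 0, 0, 0, 0],
  [-0.002, 0, 0, 0, 0],
  [-0.002, 0, 0, 0, 0],
  [-0.002, 0, 0, 0, 0],
  [-0.002, 0, 0, 0, 0],
  [-0.002, 0, 0, 0, 0],
  [-0.002, 0, 0, 0, 0],
  [-0.002, 0, 0, 0, 0],
  [-0.001, 0, 0, 0, 0],
  [0, 0, 0, 0, 0],
])

```text
time: 11.43
eef_pos: [723.9, -45.4, 117.2]
ee_rot: [3.114, 0.039, -0.246]
contact_force: [0.3, 0.5, -0.3]
width: 0.177
```

```bash
python3 -c "
from h import *
st(); need([-9,0,135],n=8)
snap('side','side7.png');snap('top','top7.png')
x,y,w,h=(240,170,70,52); im=cv2.imread('pics/side7.png')[y:y+h,x:x+w]; cv2.imwrite('pics/side7c.png',cv2.resize(im,None,fx=11,fy=11,interpolation=cv2.INTER_CUBIC))
"
```

```text
t 11.43 p [723.9 -45.4 117.2] rpy [ 3.1139  0.0393 -0.2455] F [ 0.27  0.46 -0.3 ] M [ 0.052 -0.045 -0.008] w 0.177 j [ 0.14  0.7  -0.27  1.46  0.22  1.06 -2.  ]
tip bin [ -3.5   0.4 138.1] collar bin [ 96.4   0.6 134.2]
[-0.0007, 0.0001, 0.0004, np.float64(0.02), 0]
[-0.0007, 0.0001, 0.0004, np.float64(0.02), 0]
[-0.0007, 0.0001, 0.0004, np.float64(0.02), 0]
[-0.0007, 0.0001, 0.0004, np.float64(0.02), 0]
[-0.0007, 0.0001, 0.0004, np.float64(0.02), 0]
[-0.0007, 0.0001, 0.0004, np.float64(0.02), 0]
[-0.0007, 0.0001, 0.0004, np.float64(0.02), 0]
[-0.0007, 0.0001, 0.0004, np.float64(0.02), 0]
per row mm 0.7964996960725702
```

View pics/side7c.png

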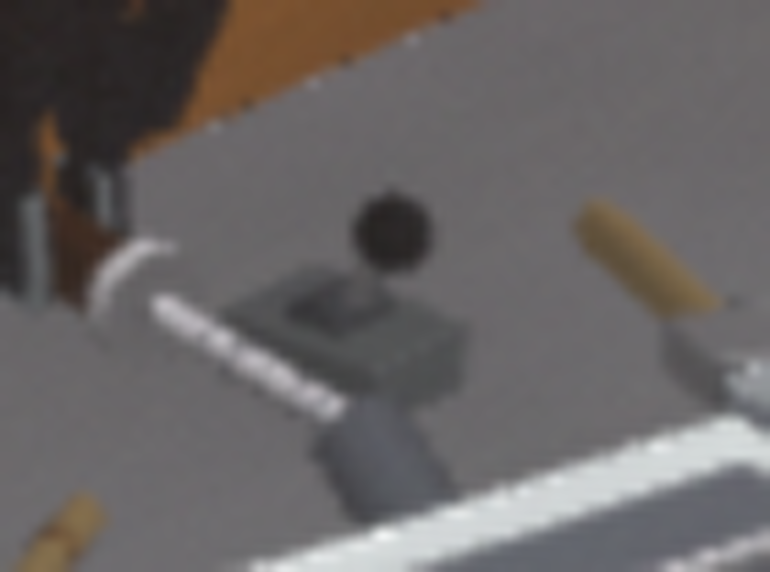

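servo_tool([
  [-0.001, 0, 0, 0, 0],
  [-0.001, 0, 0, 0, 0],
  [-0.001, 0, 0, 0, 0],
  [-0.001, 0, 0, 0, 0],
  [-0.001, 0, 0, 0, 0],
  [-0.001, 0, 0, 0, 0],
  [0, 0, 0, 0, 0],
  [0, 0, 0, 0, 0],
  [0, 0, 0, 0, 0],
  [0, 0, 0, 0, 0],
])

```text
time: 12.37
eef_pos: [717.9, -44.0, 117.4]
ee_rot: [3.114, 0.039, -0.246]
contact_force: [-0.2, 0.4, -1.0]
width: 0.173
```

```bash
python3 -c "
from h import *
st(); need([-9,0,135],n=8)
"
```

```text
t 12.37 p [717.9 -44.  117.4] rpy [ 3.1139  0.0389 -0.2458] F [-0.25  0.44 -0.97] M [ 0.005 -0.077 -0.021] w 0.173 j [ 0.14  0.69 -0.27  1.47  0.22  1.05 -2.  ]
tip bin [ -9.6   0.3 138.3] collar bin [ 90.3   0.5 134.4]
[0.0001, 0.0001, 0.0004, np.float64(0.01), 0]
[0.0001, 0.0001, 0.0004, np.float64(0.01), 0]
[0.0001, 0.0001, 0.0004, np.float64(0.01), 0]
[0.0001, 0.0001, 0.0004, np.float64(0.01), 0]
[0.0001, 0.0001, 0.0004, np.float64(0.01), 0]
[0.0001, 0.0001, 0.0004, np.float64(0.01), 0]
[0.0001, 0.0001, 0.0004, np.float64(0.01), 0]
[0.0001, 0.0001, 0.0004, np.float64(0.01), 0]
per row mm 0.4231555451152154
```

servo_tool([
  [0, 0, -0.001, 0, 0],
  [0, 0, -0.001, 0, 0],
  [0, 0, -0.001, 0, 0],
  [0, 0, -0.0015, 0, 0],
  [0, 0, -0.0015, 0, 0],
  [0, 0, -0.0015, 0, 0],
  [0, 0, -0.0015, 0, 0],
  [0, 0, -0.0015, 0, 0],
  [0, 0, -0.0015, 0, 0],
  [0, 0, -0.0015, 0, 0],
])

```text
time: 13.2
eef_pos: [718.6, -44.5, 129.7]
ee_rot: [3.113, 0.039, -0.246]
contact_force: [0.8, 0.2, -5.6]
width: 0.173
```

```bash
python3 -c "
from h import *
st()
"
```

```text
t 13.2 p [718.6 -44.5 129.7] rpy [ 3.1131  0.0389 -0.2458] F [ 0.84  0.19 -5.56] M [-0.105 -0.841 -0.02 ] w 0.173 j [ 0.14  0.68 -0.28  1.46  0.21  1.07 -2.  ]
```

servo_tool([
  [0, 0, -0.002, 0, 0],
  [0, 0, -0.002, 0, 0],
  [0, 0, -0.002, 0, 0],
  [0, 0, -0.002, 0, 0],
  [-0.0005, 0, -0.002, 0, 0],
  [-0.0005, 0, -0.002, 0, 0],
  [-0.0005, 0, -0.002, 0, 0],
  [-0.0005, 0, -0.002, 0, 0],
  [-0.0005, 0, -0.002, 0, 0],
  [0, 0, 0, 0, 0],
])

```text
time: 14.03
eef_pos: [717.6, -43.5, 150.7]
ee_rot: [3.114, 0.037, -0.246]
contact_force: [-0.4, 0.1, -5.1]
width: 0.172
```

```bash
python3 -c "
from h import *
st()
snap('side','side8.png')
x,y,w,h=(230,160,80,60); im=cv2.imread('pics/side8.png')[y:y+h,x:x+w]; cv2.imwrite('pics/side8c.png',cv2.resize(im,None,fx=10,fy=10,interpolation=cv2.INTER_CUBIC))
"
```

```text
t 14.03 p [717.6 -43.5 150.7] rpy [ 3.1137  0.0366 -0.2458] F [-0.4   0.1  -5.12] M [-0.094 -0.795 -0.01 ] w 0.172 j [ 0.14  0.66 -0.28  1.45  0.21  1.1  -2.  ]
```

View pics/side8c.png

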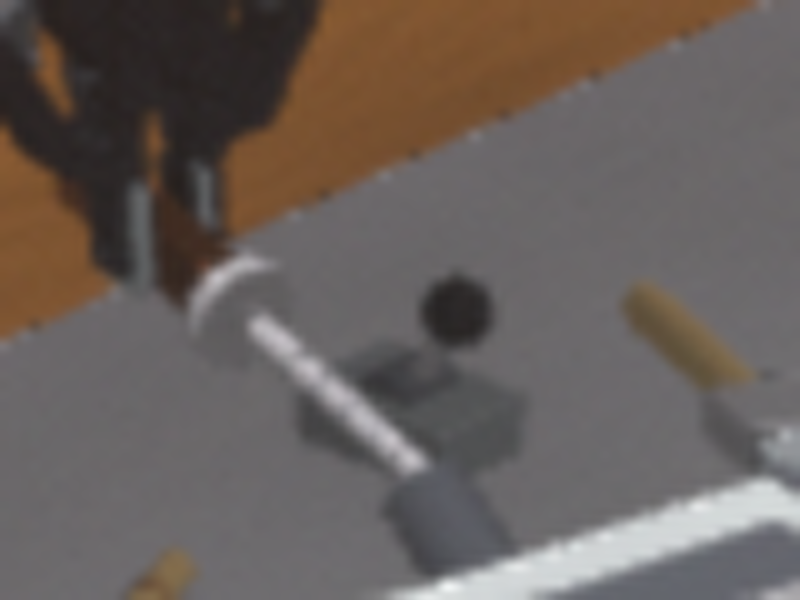

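servo_tool([
  [-0.0003, 0, -0.002, 0, 0],
  [-0.0004, 0, -0.002, 0, 0],
  [-0.0005, 0, -0.002, 0, 0],
  [-0.0006, 0, -0.002, 0, 0],
  [-0.0007, 0, -0.002, 0, 0],
  [-0.0007, 0, -0.002, 0, 0],
  [-0.0008, 0, -0.002, 0, 0],
  [-0.0008, 0, -0.002, 0, 0],
  [-0.0009, 0, -0.002, 0, 0],
  [-0.0009, 0, -0.002, 0, 0],
])

```text
time: 14.92
eef_pos: [712.4, -41.6, 172.8]
ee_rot: [3.114, 0.035, -0.246]
contact_force: [0.6, -0.1, -4.5]
width: 0.174
```

```bash
python3 -c "
from h import *
st(); s=get_state(); print(w2bin(gp(0,state=s)))
"
```

```text
t 14.92 p [712.4 -41.6 172.8] rpy [ 3.1139  0.0348 -0.2461] F [ 0.65 -0.12 -4.48] M [-0.108 -0.836 -0.001] w 0.174 j [ 0.15  0.63 -0.28  1.45  0.2   1.13 -2.  ]
[135.24848166   1.55960574 187.79982284]
```

servo_tool([
  [-0.001, 0, -0.002, 0, 0],
  [-0.001, 0, -0.002, 0, 0],
  [-0.001, 0, -0.002, 0, 0],
  [-0.001, 0, -0.002, 0, 0],
  [-0.001, 0, -0.002, 0, 0],
  [-0.001, 0, -0.002, 0, 0],
  [-0.001, 0, -0.002, 0, 0],
  [-0.001, 0, -0.0015, 0, 0],
  [-0.001, 0, -0.001, 0, 0],
  [0, 0, 0, 0, 0],
])

```text
time: 15.75
eef_pos: [704.0, -39.1, 192.6]
ee_rot: [3.114, 0.033, -0.246]
contact_force: [2.2, -0.4, -3.9]
width: 0.177
```

```bash
python3 -c "
from h import *
st(); s=get_state(); print(w2bin(gp(0,state=s)))
snap('side','side9.png')
x,y,w,h=(230,160,80,60); im=cv2.imread('pics/side9.png')[y:y+h,x:x+w]; cv2.imwrite('pics/side9c.png',cv2.resize(im,None,fx=10,fy=10,interpolation=cv2.INTER_CUBIC))
"
```

```text
t 15.75 p [704.  -39.1 192.6] rpy [ 3.1141  0.0326 -0.2461] F [ 2.16 -0.43 -3.91] M [-0.228 -1.029  0.021] w 0.177 j [ 0.15  0.6  -0.29  1.46  0.19  1.15 -2.  ]
[126.49552014   2.00368444 207.60925224]
```

View pics/side9c.png

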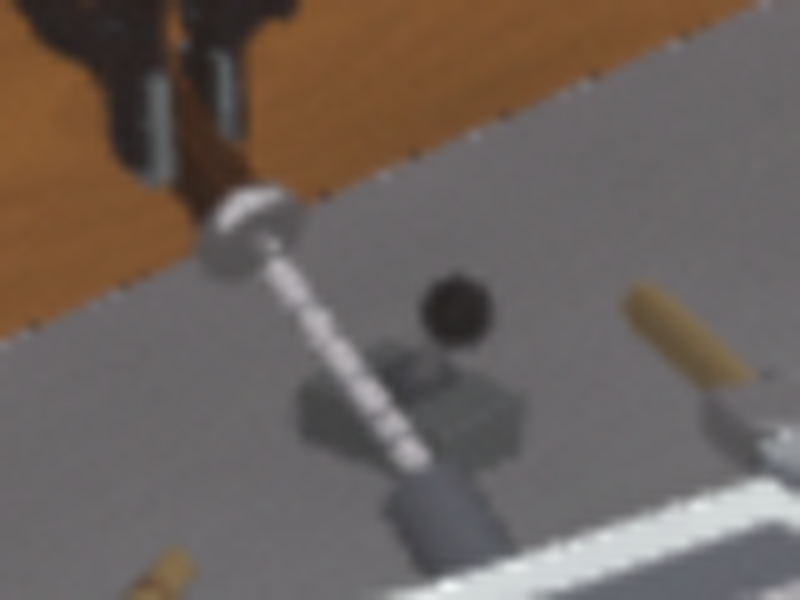

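```bash
cat >> h.py <<'E'
def slide(D,dyb=0,n=10,yaw=None,dz=0):
    s=get_state(); c3,s3=np.cos(np.pi/6),np.sin(np.pi/6)
    d=bin2w([-c3*D,dyb,-s3*D+dz])[0]-bin2w([0,0,0])[0]
    plan(np.array(s['eef_pos'])+d,s['ee_rot'][2] if yaw is None else yaw,0,n,s)
def rep():
    s=get_state(); st(); g=w2bin(gp(0,state=s)); rel=g-[0,0,135]
    ax=np.array([np.cos(np.pi/6),0,.5]); nn=np.array([-.5,0,np.cos(np.pi/6)])
    print('grip bin',g.round(1),'along',round(rel@ax,1),'perp',round(rel@nn,1),'lat',round(rel[1],1))
E
python3 -c "
from h import *
rep()
for L in (51,151): print(w2bin(gp(L,0.556)).round(1))
slide(30,-1)
"
```

```text
t 15.8 p [704.1 -39.1 192.5] rpy [ 3.1141  0.0326 -0.2461] F [ 1.33 -0.51 -4.7 ] M [-0.253 -1.044  0.091] w 0.173 j [ 0.15  0.6  -0.29  1.46  0.19  1.15 -2.  ]
grip bin [126.5   2.  207.5] along 145.8 perp -0.5 lat 2.0
[ 82.4   1.2 182. ]
[ -4.2  -0.4 132.1]
[-0.0025, 0.0001, 0.0016, np.float64(-0.0), 0]
[-0.0025, 0.0001, 0.0016, np.float64(-0.0), 0]
[-0.0025, 0.0001, 0.0016, np.float64(-0.0), 0]
[-0.0025, 0.0001, 0.0016, np.float64(-0.0), 0]
[-0.0025, 0.0001, 0.0016, np.float64(-0.0), 0]
[-0.0025, 0.0001, 0.0016, np.float64(-0.0), 0]
[-0.0025, 0.0001, 0.0016, np.float64(-0.0), 0]
[-0.0025, 0.0001, 0.0016, np.float64(-0.0), 0]
[-0.0025, 0.0001, 0.0016, np.float64(-0.0), 0]
[-0.0025, 0.0001, 0.0016, np.float64(-0.0), 0]
per row mm 3.0016662039607347
```

servo_tool([
  [-0.0015, 0.0003, 0.001, 0.1, 0],
  [-0.002, 0.0003, 0.0013, 0.1, 0],
  [-0.0025, 0.0002, 0.0016, 0.1, 0],
  [-0.0025, 0.0002, 0.0016, 0.1, 0],
  [-0.0025, 0.0002, 0.0016, 0.1, 0],
  [-0.0025, 0.0001, 0.0016, 0.1, 0],
  [-0.0025, 0.0001, 0.0016, 0.1, 0],
  [-0.0025, 0, 0.0016, 0.1, 0],
  [-0.0015, 0, 0.001, 0, 0],
  [0, 0, 0, 0, 0],
])

```text
time: 16.63
eef_pos: [688.7, -37.6, 183.7]
ee_rot: [3.116, 0.017, -0.264]
contact_force: [4.1, -0.3, -2.6]
width: 0.175
```

```bash
python3 -c "
from h import *
rep()
snap('side','side10.png')
x,y,w,h=(230,160,80,60); im=cv2.imread('pics/side10.png')[y:y+h,x:x+w]; cv2.imwrite('pics/side10c.png',cv2.resize(im,None,fx=10,fy=10,interpolation=cv2.INTER_CUBIC))
"
```

```text
t 16.63 p [688.7 -37.6 183.7] rpy [ 3.1158  0.0171 -0.2635] F [ 4.13 -0.32 -2.57] M [-0.223 -1.114 -0.045] w 0.175 j [ 0.15  0.57 -0.29  1.53  0.19  1.1  -2.02]
grip bin [111.   -0.3 198.7] along 128.0 perp -0.3 lat -0.3
```

View pics/side10c.png

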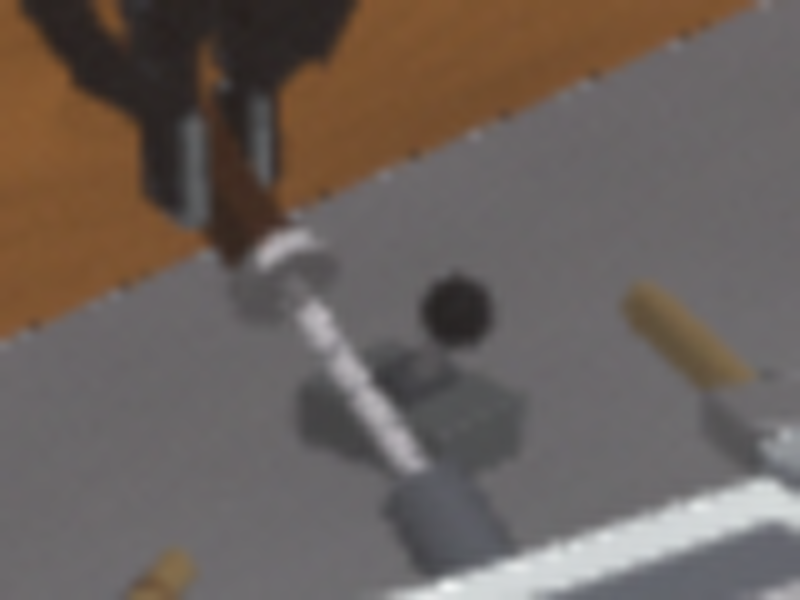

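servo_tool([
  [-0.0015, 0, 0.001, 0, 0],
  [-0.002, 0, 0.0014, 0, 0],
  [-0.0025, 0, 0.0016, 0, 0],
  [-0.0025, 0, 0.0016, 0, 0],
  [-0.0025, 0, 0.0016, 0, 0],
  [-0.0025, 0, 0.0016, 0, 0],
  [-0.0025, 0, 0.0016, 0, 0],
  [-0.0025, 0, 0.0016, 0, 0],
  [-0.0025, 0, 0.0016, 0, 0],
  [-0.001, 0, 0.0005, 0, 0],
])

```text
time: 17.52
eef_pos: [664.0, -31.0, 168.4]
ee_rot: [3.116, 0.02, -0.263]
contact_force: [2.8, -1.0, -3.0]
width: 0.179
```

```bash
python3 -c "
from h import *
rep(); slide(30)
snap('side','side11.png')
x,y,w,h=(230,160,80,60); im=cv2.imread('pics/side11.png')[y:y+h,x:x+w]; cv2.imwrite('pics/side11c.png',cv2.resize(im,None,fx=10,fy=10,interpolation=cv2.INTER_CUBIC))
"
```

```text
t 17.52 p [664.  -31.  168.4] rpy [ 3.1157  0.0195 -0.2632] F [ 2.82 -0.99 -3.01] M [-0.208 -0.973 -0.016] w 0.179 j [ 0.15  0.55 -0.29  1.6   0.19  1.04 -2.04]
grip bin [ 85.5  -0.  183.4] along 98.3 perp -0.9 lat -0.0
[-0.0026, -0.0, 0.0016, np.float64(-0.0), 0]
[-0.0026, -0.0, 0.0016, np.float64(-0.0), 0]
[-0.0026, -0.0, 0.0016, np.float64(-0.0), 0]
[-0.0026, -0.0, 0.0016, np.float64(-0.0), 0]
[-0.0026, -0.0, 0.0016, np.float64(-0.0), 0]
[-0.0026, -0.0, 0.0016, np.float64(-0.0), 0]
[-0.0026, -0.0, 0.0016, np.float64(-0.0), 0]
[-0.0026, -0.0, 0.0016, np.float64(-0.0), 0]
[-0.0026, -0.0, 0.0016, np.float64(-0.0), 0]
[-0.0026, -0.0, 0.0016, np.float64(-0.0), 0]
per row mm 3.000000000000004
```

View pics/side11c.png

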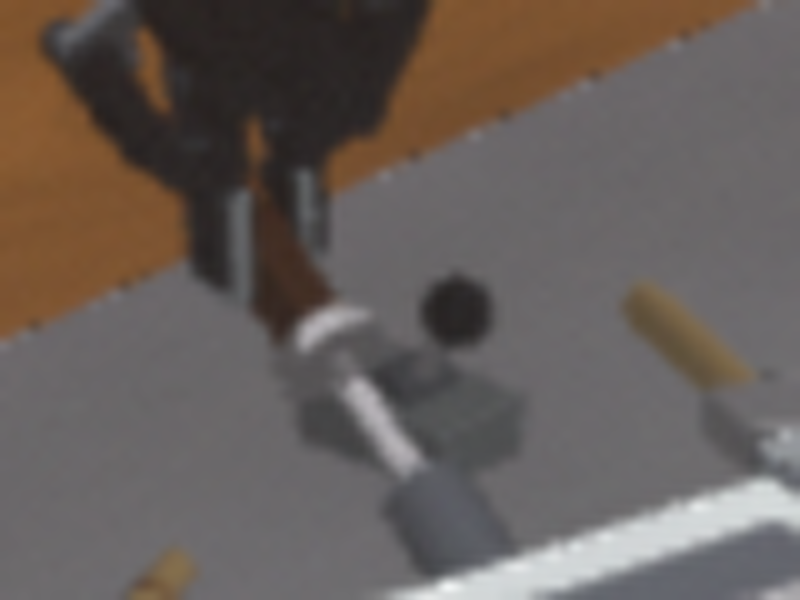

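servo_tool([
  [-0.0015, 0, 0.001, 0, 0],
  [-0.002, 0, 0.0013, 0, 0],
  [-0.0025, 0, 0.0015, 0, 0],
  [-0.0025, 0, 0.0015, 0, 0],
  [-0.0025, 0, 0.0015, 0, 0],
  [-0.0025, 0, 0.0015, 0, 0],
  [-0.0025, 0, 0.0015, 0, 0],
  [-0.0025, 0, 0.0015, 0, 0],
  [-0.0025, 0, 0.0015, 0, 0],
  [-0.0015, 0, 0.0008, 0, 0],
])

```text
time: 18.4
eef_pos: [640.2, -24.8, 154.3]
ee_rot: [3.116, 0.018, -0.263]
contact_force: [3.0, -1.8, -2.2]
width: 0.174
```

```bash
python3 -c "
from h import *
rep(); 
"
```

```text
t 18.4 p [640.2 -24.8 154.3] rpy [ 3.1161  0.0185 -0.2633] F [ 3.05 -1.8  -2.21] M [-0.193 -0.895  0.022] w 0.174 j [ 0.15  0.53 -0.3   1.68  0.2   0.99 -2.06]
grip bin [6.090e+01 1.000e-01 1.693e+02] along 69.9 perp -0.7 lat 0.1
```

servo_tool([
  [-0.0012, 0, 0.0007, 0, 0],
  [-0.0012, 0, 0.0007, 0, 0],
  [-0.0012, 0, 0.0007, 0, 0],
  [-0.0012, 0, 0.0007, 0, 0],
  [-0.0012, 0, 0.0007, 0, 0],
  [-0.0012, 0, 0.0007, 0, 0],
  [-0.0012, 0, 0.0007, 0, 0],
  [-0.0012, 0, 0.0007, 0, 0],
  [-0.0012, 0, 0.0007, 0, 0],
  [-0.0012, 0, 0.0007, 0, 0],
])

```text
time: 19.23
eef_pos: [627.9, -21.7, 147.2]
ee_rot: [3.116, 0.017, -0.264]
contact_force: [2.9, -0.5, -1.9]
width: 0.171
```

```bash
python3 -c "
from h import *
rep(); 
snap('side','side12.png')
x,y,w,h=(230,160,80,60); im=cv2.imread('pics/side12.png')[y:y+h,x:x+w]; cv2.imwrite('pics/side12c.png',cv2.resize(im,None,fx=10,fy=10,interpolation=cv2.INTER_CUBIC))
"
```

```text
t 19.23 p [627.9 -21.7 147.2] rpy [ 3.1165  0.017  -0.2636] F [ 2.93 -0.47 -1.9 ] M [-0.178 -0.935  0.016] w 0.171 j [ 0.14  0.52 -0.3   1.71  0.2   0.96 -2.07]
grip bin [ 48.2   0.2 162.2] along 55.3 perp -0.5 lat 0.2
```

View pics/side12c.png

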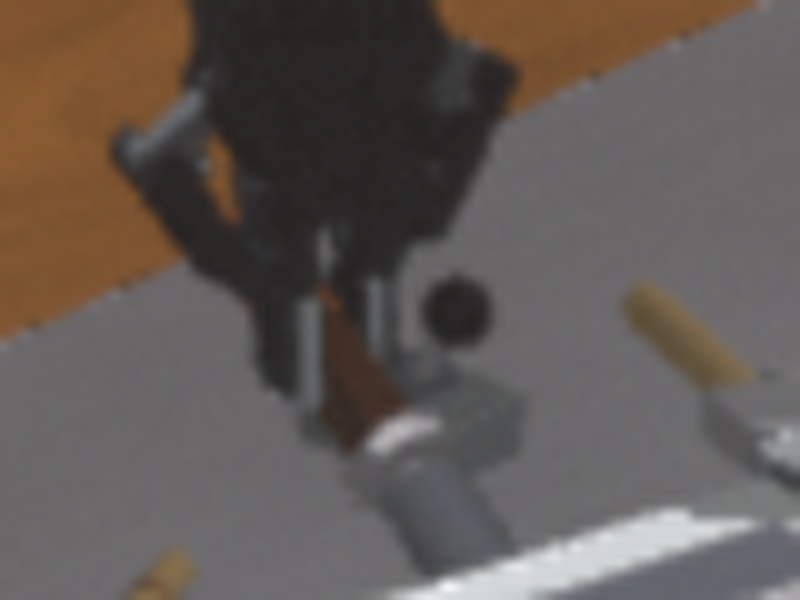

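Collar about 4 mm from the mouth by reckoning. I'll creep on until the force rises.

servo_tool([
  [-0.0008, 0, 0.0005, 0, 0],
  [-0.0008, 0, 0.0005, 0, 0],
  [-0.0008, 0, 0.0005, 0, 0],
  [-0.0008, 0, 0.0005, 0, 0],
  [-0.0008, 0, 0.0005, 0, 0],
  [-0.0008, 0, 0.0005, 0, 0],
  [-0.0008, 0, 0.0005, 0, 0],
  [-0.0008, 0, 0.0005, 0, 0],
  [-0.0008, 0, 0.0005, 0, 0],
  [-0.0008, 0, 0.0005, 0, 0],
])

```text
time: 20.12
eef_pos: [622.9, -20.4, 144.3]
ee_rot: [3.118, 0.009, -0.264]
contact_force: [5.7, -2.1, 0.7]
width: 0.169
```

```bash
python3 -c "
from h import *
rep(); 
snap('side','side13.png')
x,y,w,h=(230,160,80,60); im=cv2.imread('pics/side13.png')[y:y+h,x:x+w]; cv2.imwrite('pics/side13c.png',cv2.resize(im,None,fx=10,fy=10,interpolation=cv2.INTER_CUBIC))
"
```

```text
t 20.12 p [622.9 -20.4 144.3] rpy [ 3.1178  0.0091 -0.2643] F [ 5.67 -2.06  0.66] M [-0.379 -1.135  0.042] w 0.169 j [ 0.14  0.51 -0.3   1.74  0.2   0.94 -2.08]
grip bin [ 42.9   0.2 159.3] along 49.3 perp -0.4 lat 0.2
```

View pics/side13c.png

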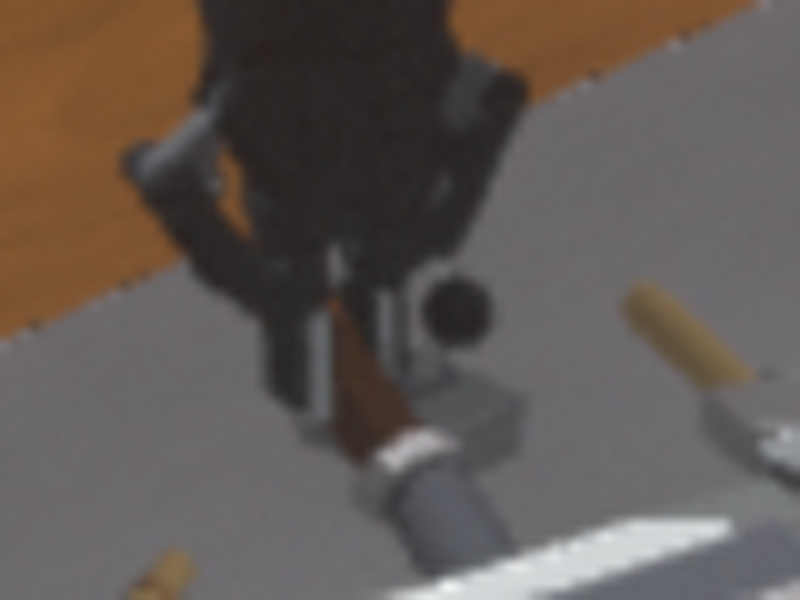

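servo_tool([
  [-0.0008, 0, 0.0005, 0, 0],
  [-0.0008, 0, 0.0005, 0, 0],
  [-0.0008, 0, 0.0005, 0, 0],
  [-0.001, 0, 0.0006, 0, 0],
  [-0.001, 0, 0.0006, 0, 0],
  [-0.001, 0, 0.0006, 0, 0],
  [-0.001, 0, 0.0006, 0, 0],
  [-0.001, 0, 0.0006, 0, 0],
  [0, 0, 0, 0, 0],
  [0, 0, 0, 0, 0],
])

```text
time: 21.0
eef_pos: [622.4, -20.4, 145.2]
ee_rot: [3.121, -0.007, -0.267]
contact_force: [4.3, -0.7, -0.7]
width: 0.172
```

```bash
python3 -c "
from h import *
rep(); 
snap('side','side14.png')
x,y,w,h=(230,160,80,60); im=cv2.imread('pics/side14.png')[y:y+h,x:x+w]; cv2.imwrite('pics/side14c.png',cv2.resize(im,None,fx=10,fy=10,interpolation=cv2.INTER_CUBIC))
"
```

```text
t 21.0 p [622.4 -20.4 145.2] rpy [ 3.1208 -0.0073 -0.267 ] F [ 4.27 -0.68 -0.67] M [-0.245 -0.967  0.044] w 0.172 j [ 0.14  0.5  -0.3   1.75  0.2   0.92 -2.08]
grip bin [ 42.2  -0.  160.2] along 49.1 perp 0.7 lat -0.0
```

View pics/side14c.png

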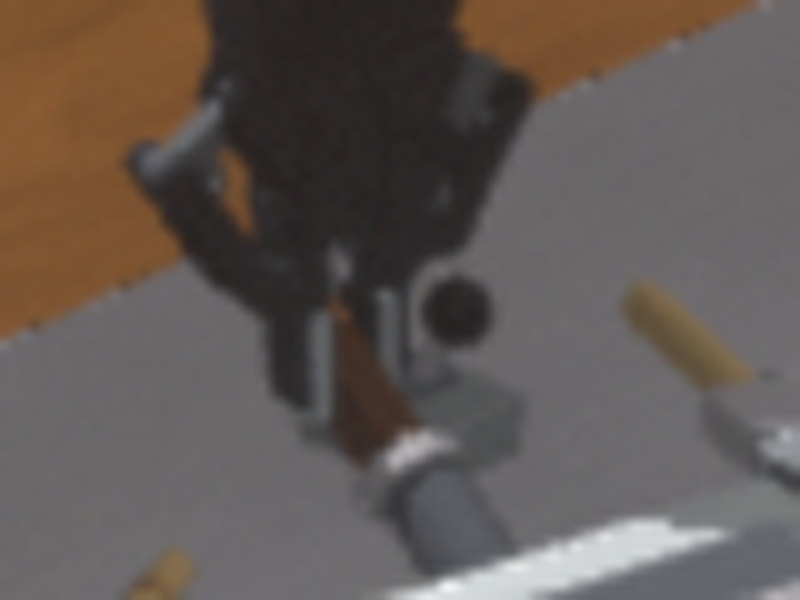

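```bash
python3 -c "
from h import *
slide(-40)"
```

```text
[0.0035, -0.0, -0.002, np.float64(-0.0), 0]
[0.0035, -0.0, -0.002, np.float64(-0.0), 0]
[0.0035, -0.0, -0.002, np.float64(-0.0), 0]
[0.0035, -0.0, -0.002, np.float64(-0.0), 0]
[0.0035, -0.0, -0.002, np.float64(-0.0), 0]
[0.0035, -0.0, -0.002, np.float64(-0.0), 0]
[0.0035, -0.0, -0.002, np.float64(-0.0), 0]
[0.0035, -0.0, -0.002, np.float64(-0.0), 0]
[0.0035, -0.0, -0.002, np.float64(-0.0), 0]
[0.0035, -0.0, -0.002, np.float64(-0.0), 0]
per row mm 4.000000000000002
```

servo_tool([
  [0.0015, 0, -0.0008, 0, 0],
  [0.0025, 0, -0.0015, 0, 0],
  [0.0035, 0, -0.002, 0, 0],
  [0.0035, 0, -0.002, 0, 0],
  [0.0035, 0, -0.002, 0, 0],
  [0.0035, 0, -0.002, 0, 0],
  [0.0035, 0, -0.002, 0, 0],
  [0.0035, 0, -0.002, 0, 0],
  [0.0035, 0, -0.002, 0, 0],
  [0.003, 0, -0.0017, 0, 0],
])

```text
time: 21.88
eef_pos: [648.8, -27.4, 160.2]
ee_rot: [3.118, 0.009, -0.265]
contact_force: [0.1, -0.4, -1.2]
width: 0.174
```

```bash
python3 -c "
from h import *
rep()
slide(-40)"
```

```text
t 21.88 p [648.8 -27.4 160.2] rpy [ 3.1175  0.0091 -0.2654] F [ 0.13 -0.36 -1.24] M [-0.004 -0.142  0.02 ] w 0.174 j [ 0.15  0.53 -0.29  1.66  0.2   1.   -2.06]
grip bin [ 69.7  -0.3 175.2] along 80.5 perp -0.0 lat -0.3
[0.0034, -0.0, -0.002, np.float64(-0.0), 0]
[0.0034, -0.0, -0.002, np.float64(-0.0), 0]
[0.0034, -0.0, -0.002, np.float64(-0.0), 0]
[0.0034, -0.0, -0.002, np.float64(-0.0), 0]
[0.0034, -0.0, -0.002, np.float64(-0.0), 0]
[0.0034, -0.0, -0.002, np.float64(-0.0), 0]
[0.0034, -0.0, -0.002, np.float64(-0.0), 0]
[0.0034, -0.0, -0.002, np.float64(-0.0), 0]
[0.0034, -0.0, -0.002, np.float64(-0.0), 0]
[0.0034, -0.0, -0.002, np.float64(-0.0), 0]
per row mm 4.000000000000002
```

servo_tool([
  [0.0035, 0, -0.002, 0, 0],
  [0.004, 0, -0.0023, 0, 0],
  [0.004, 0, -0.0023, 0, 0],
  [0.004, 0, -0.0023, 0, 0],
  [0.004, 0, -0.0023, 0, 0],
  [0.004, 0, -0.0023, 0, 0],
  [0.004, 0, -0.0023, 0, 0],
  [0.004, 0, -0.0023, 0, 0],
  [0.003, 0, -0.0017, 0, 0],
  [0, 0, 0, 0, 0],
])

```text
time: 22.72
eef_pos: [687.5, -37.5, 183.3]
ee_rot: [3.118, 0.007, -0.266]
contact_force: [-1.5, -0.3, -1.2]
width: 0.176
```

```bash
python3 -c "
from h import *
rep()
snap('side','side15.png')
x,y,w,h=(230,160,80,60); im=cv2.imread('pics/side15.png')[y:y+h,x:x+w]; cv2.imwrite('pics/side15c.png',cv2.resize(im,None,fx=10,fy=10,interpolation=cv2.INTER_CUBIC))
"
```

```text
t 22.72 p [687.5 -37.5 183.3] rpy [ 3.118   0.0069 -0.266 ] F [-1.51 -0.28 -1.23] M [ 0.011 -0.014  0.011] w 0.176 j [ 0.15  0.57 -0.29  1.54  0.2   1.08 -2.03]
grip bin [109.7  -0.6 198.3] along 126.6 perp -0.1 lat -0.6
```

View pics/side15c.png

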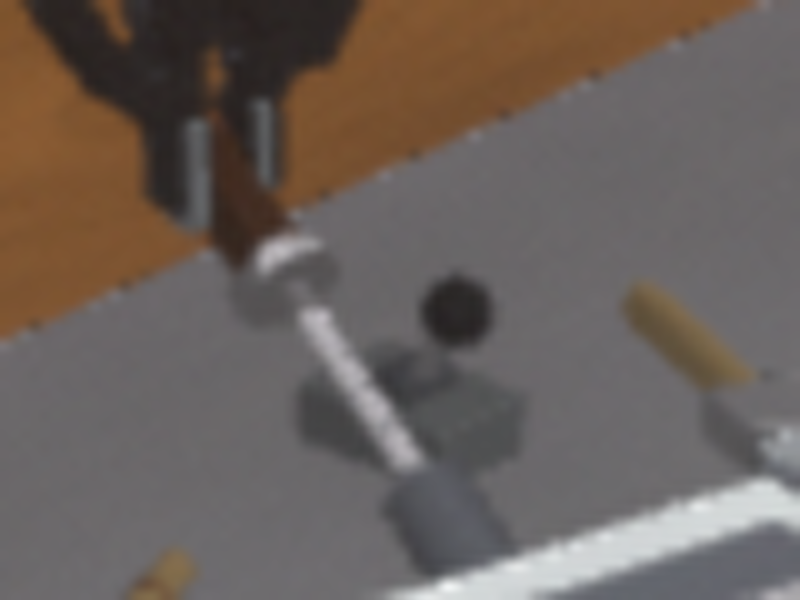

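servo_tool([
  [0.001, 0, -0.0006, 0, 0],
  [0.002, 0, -0.0012, 0, 0],
  [0.002, 0, -0.0012, 0, 0],
  [0.0015, 0, -0.0008, 0, 0],
  [0, 0, 0, 0, 0],
  [0.0007, 0, 0.0015, 0, 0],
  [0.0009, 0, 0.002, 0, 0],
  [0.0009, 0, 0.002, 0, 0],
  [0.0009, 0, 0.002, 0, 0],
  [0.0009, 0, 0.002, 0, 0],
])

```text
time: 23.6
eef_pos: [697.8, -40.0, 177.3]
ee_rot: [3.118, 0.008, -0.266]
contact_force: [-0.4, 0.1, 5.0]
width: 0.18
```

```bash
python3 -c "
from h import *
rep()
"
```

```text
t 23.6 p [697.8 -40.  177.3] rpy [ 3.1181  0.0082 -0.2655] F [-0.41  0.07  4.98] M [ 0.184  0.861 -0.023] w 0.18 j [ 0.15  0.59 -0.28  1.51  0.2   1.08 -2.02]
grip bin [120.3  -0.5 192.3] along 132.8 perp -10.5 lat -0.5
```

servo_tool([
  [0.001, 0, 0.0022, 0, 0],
  [0.001, 0, 0.0022, 0, 0],
  [0.001, 0, 0.0022, 0, 0],
  [0.0009, 0, 0.0022, 0, 0],
  [0.0009, 0, 0.0022, 0, 0],
  [0.0008, 0, 0.0022, 0, 0],
  [0.0008, 0, 0.0022, 0, 0],
  [0.0007, 0, 0.0022, 0, 0],
  [0.0006, 0, 0.0022, 0, 0],
  [0.0006, 0, 0.0022, 0, 0],
])

```text
time: 24.43
eef_pos: [707.4, -43.4, 155.8]
ee_rot: [3.118, 0.005, -0.266]
contact_force: [-0.2, -0.3, 5.3]
width: 0.177
```

```bash
python3 -c "
from h import *
rep()
snap('side','side16.png')
x,y,w,h=(230,160,80,60); im=cv2.imread('pics/side16.png')[y:y+h,x:x+w]; cv2.imwrite('pics/side16c.png',cv2.resize(im,None,fx=10,fy=10,interpolation=cv2.INTER_CUBIC))
"
```

```text
t 24.43 p [707.4 -43.4 155.8] rpy [ 3.1182  0.0055 -0.266 ] F [-0.22 -0.29  5.25] M [0.02  0.719 0.075] w 0.177 j [ 0.15  0.62 -0.28  1.51  0.21  1.05 -2.02]
grip bin [130.5  -1.4 170.8] along 130.9 perp -34.3 lat -1.4
```

View pics/side16c.png

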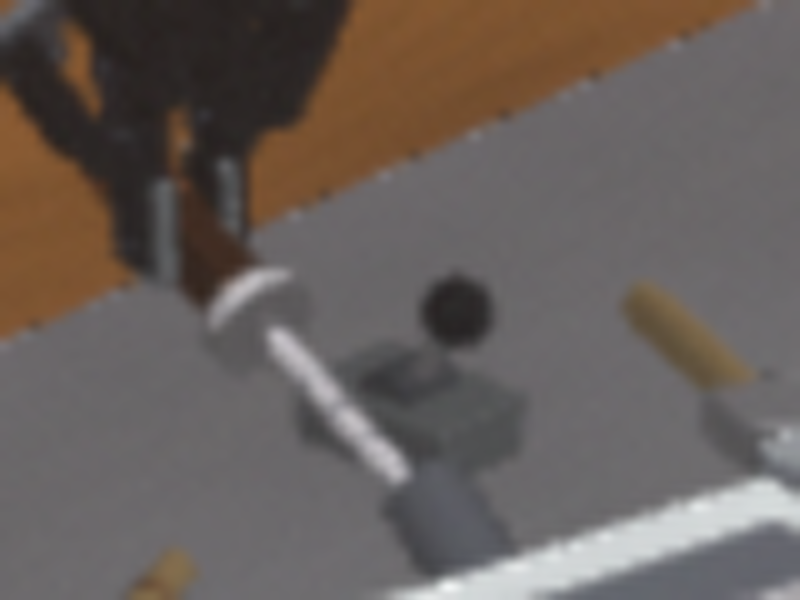

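servo_tool([
  [0.001, 0, 0.0022, 0, 0],
  [0.001, 0, 0.0022, 0, 0],
  [0.001, 0, 0.0022, 0, 0],
  [0.0008, 0, 0.0022, 0, 0],
  [0.0008, 0, 0.0022, 0, 0],
  [0.0006, 0, 0.0022, 0, 0],
  [0.0006, 0, 0.0022, 0, 0],
  [0.0006, 0, 0.0022, 0, 0],
  [0.0005, 0, 0.0022, 0, 0],
  [0.0004, 0, 0.0022, 0, 0],
])

```text
time: 25.32
eef_pos: [714.0, -45.8, 130.3]
ee_rot: [3.118, 0.008, -0.266]
contact_force: [-0.6, -0.1, 3.8]
width: 0.18
```

```bash
python3 -c "
from h import *
rep()
"
```

```text
t 25.32 p [714.  -45.8 130.3] rpy [ 3.1178  0.0077 -0.2657] F [-0.62 -0.12  3.82] M [-0.069  0.561  0.166] w 0.18 j [ 0.15  0.66 -0.27  1.5   0.22  1.02 -2.03]
grip bin [137.5  -2.2 145.3] along 124.2 perp -59.8 lat -2.2
```

servo_tool([
  [0.0003, 0, 0.002, 0, 0],
  [0.0003, 0, 0.002, 0, 0],
  [0.0003, 0, 0.002, 0, 0],
  [0.0002, 0, 0.002, 0, 0],
  [0.0002, 0, 0.002, 0, 0],
  [0, 0, 0.0015, 0, 0],
  [0, 0, 0.001, 0, 0],
  [0, 0, 0, 0, 0],
  [0, 0, 0, 0, 0],
  [0, 0, 0, 0, 0],
])

```text
time: 26.15
eef_pos: [716.0, -46.7, 116.7]
ee_rot: [3.118, 0.006, -0.266]
contact_force: [0.3, -0.1, 3.1]
width: 0.176
```

```bash
python3 -c "
from h import *
rep()
s=snap('side','side17.png')
x,y,w,h=(230,160,80,60); im=cv2.imread('pics/side17.png')[y:y+h,x:x+w]; cv2.imwrite('pics/side17c.png',cv2.resize(im,None,fx=10,fy=10,interpolation=cv2.INTER_CUBIC))
for a in (-.1,-.05,0,.05,.1):
   print(a,[((proj(s,gp(L,a))[0]-[230,160])*10+5).round(0) for L in (49,130)])
"
```

```text
t 26.15 p [716.  -46.7 116.7] rpy [ 3.1182  0.0063 -0.2661] F [ 0.35 -0.05  3.07] M [0.084 0.649 0.069] w 0.176 j [ 0.14  0.67 -0.27  1.51  0.22  1.   -2.03]
grip bin [139.6  -2.5 131.7] along 119.2 perp -72.7 lat -2.5
-0.1 [array([251., 361.]), array([396., 433.])]
-0.05 [array([252., 368.]), array([398., 453.])]
0 [array([252., 375.]), array([398., 472.])]
0.05 [array([252., 382.]), array([398., 491.])]
0.1 [array([252., 389.]), array([398., 510.])]
```

View pics/side17c.png

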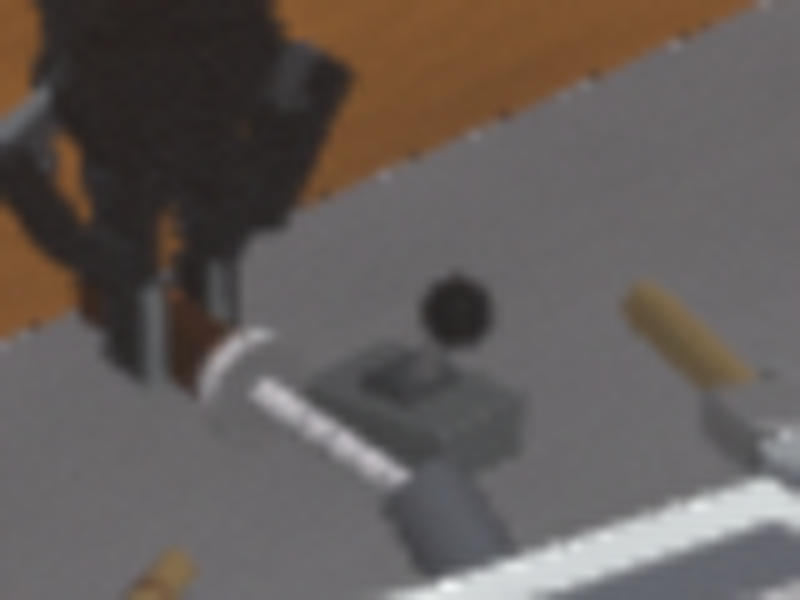

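servo_tool([
  [0.002, 0, -0.0005, 0, 0],
  [0.004, 0, -0.0005, 0, 0],
  [0.005, 0, 0, 0, 0],
  [0.006, 0, 0, 0, 0],
  [0.006, 0, 0, 0, 0],
  [0.006, 0, 0, 0, 0],
  [0.006, 0, 0, 0, 0],
  [0.004, 0, 0, 0, 0],
  [0.001, 0, 0, 0, 0],
  [0, 0, 0, 0, 0],
])

```text
time: 27.03
eef_pos: [757.9, -58.4, 113.0]
ee_rot: [3.118, 0.009, -0.266]
contact_force: [-0.7, 0.3, -1.1]
width: 0.178
```

```bash
python3 -c "
from h import *
rep()
s=snap('side','side18.png')
x,y,w,h=(210,150,100,75); im=cv2.imread('pics/side18.png')[y:y+h,x:x+w]; cv2.imwrite('pics/side18c.png',cv2.resize(im,None,fx=8,fy=8,interpolation=cv2.INTER_CUBIC))
for a in (-.1,-.05,0,.05,.1):
   print(a,[((proj(s,gp(L,a))[0]-[210,150])*8+4).round(0) for L in (49,149)])
"
```

```text
t 27.03 p [757.9 -58.4 113. ] rpy [ 3.1176  0.0094 -0.266 ] F [-0.75  0.33 -1.13] M [ 0.069 -0.014 -0.019] w 0.178 j [ 0.14  0.74 -0.26  1.38  0.22  1.06 -2.  ]
grip bin [183.1  -3.5 128. ] along 155.1 perp -97.6 lat -3.5
-0.1 [array([303., 337.]), array([441., 405.])]
-0.05 [array([304., 343.]), array([442., 423.])]
0 [array([304., 349.]), array([443., 441.])]
0.05 [array([304., 354.]), array([443., 458.])]
0.1 [array([304., 359.]), array([443., 475.])]
```

View pics/side18c.png

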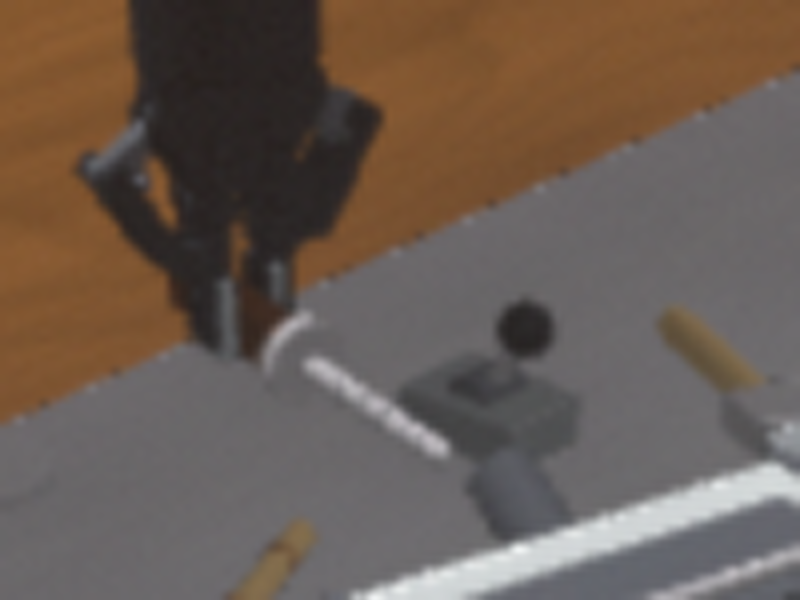

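```bash
python3 - <<'E'
from h import *
t=load('top0');s=load('side0')
print('tri',tri(t,(355,224.5),s,(352.2,196.6)), 'tri off', tri(t,(355,224.5),s,(351.7,195.3)))
print(onz(s,(351.7,195.3),85), onz(t,(355,224.5),85))
c=cv2.cvtColor(t['color'],cv2.COLOR_RGB2HSV); m=((c[...,1]<40)&(c[...,2]>190)).astype(np.uint8)[205:245,335:375]
k=cv2.findContours(m,0,1)[0]; k=max(k,key=cv2.contourArea); print(cv2.fitEllipse(k),cv2.minEnclosingCircle(k))
im=cv2.resize(t['color'][200:250,330:380,::-1],None,fx=11,fy=11,interpolation=cv2.INTER_CUBIC)
for z,r in ((85,50),(0,66)):
    P=[[498+r*np.cos(a),-341+r*np.sin(a),z] for a in np.linspace(0,6.28,40)]
    for q in proj(t,P): cv2.circle(im,tuple(int(v) for v in ((q-[330,200])*11+5.5)),2,(0,0,255),-1)
cv2.imwrite('pics/crock.png',im)
E
```

```text
tri (array([ 498.51872832, -344.38179693,   75.62827409]), np.float64(1.212062710519888)) tri off (array([ 499.00769929, -342.8869566 ,   80.91037796]), np.float64(0.8070669900992864))
[ 495.14195384 -334.96286781   85.        ] [ 498.35606422 -342.31650153   85.        ]
((19.562179565429688, 19.56782341003418), (25.36724090576172, 26.040950775146484), 128.355712890625) ((19.605262756347656, 19.552631378173828), 13.40230655670166)
```

View pics/crock.png

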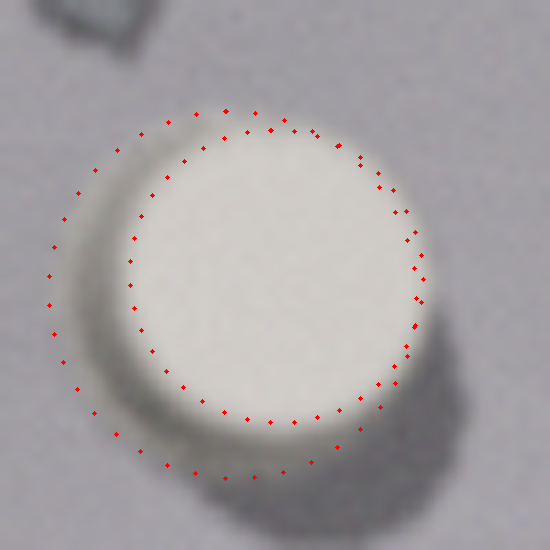

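```bash
python3 -c "
from h import *
plan([755,-75,185],-0.266,0,10)
s=dict(get_state()); s['eef_pos']=np.array([755,-75,185.]); plan([642,-380,185],-0.266,0,14,s)
"
```

```text
[0.0001, 0.0019, -0.0072, np.float64(0.0), 0]
[0.0001, 0.0019, -0.0072, np.float64(0.0), 0]
[0.0001, 0.0019, -0.0072, np.float64(0.0), 0]
[0.0001, 0.0019, -0.0072, np.float64(0.0), 0]
[0.0001, 0.0019, -0.0072, np.float64(0.0), 0]
[0.0001, 0.0019, -0.0072, np.float64(0.0), 0]
[0.0001, 0.0019, -0.0072, np.float64(0.0), 0]
[0.0001, 0.0019, -0.0072, np.float64(0.0), 0]
[0.0001, 0.0019, -0.0072, np.float64(0.0), 0]
[0.0001, 0.0019, -0.0072, np.float64(0.0), 0]
per row mm 7.399717954881049
[-0.0021, 0.0231, 0.0006, np.float64(0.0), 0]
[-0.0021, 0.0231, 0.0006, np.float64(0.0), 0]
[-0.0021, 0.0231, 0.0006, np.float64(0.0), 0]
[-0.0021, 0.0231, 0.0006, np.float64(0.0), 0]
[-0.0021, 0.0231, 0.0006, np.float64(0.0), 0]
[-0.0021, 0.0231, 0.0006, np.float64(0.0), 0]
[-0.0021, 0.0231, 0.0006, np.float64(0.0), 0]
[-0.0021, 0.0231, 0.0006, np.float64(0.0), 0]
[-0.0021, 0.0231, 0.0006, np.float64(0.0), 0]
[-0.0021, 0.0231, 0.0006, np.float64(0.0), 0]
[-0.0021, 0.0231, 0.0006, np.float64(0.0), 0]
[-0.0021, 0.0231, 0.0006, np.float64(0.0), 0]
[-0.0021, 0.0231, 0.0006, np.float64(0.0), 0]
[-0.0021, 0.0231, 0.0006, np.float64(0.0), 0]
per row mm 23.232849720222635
```

servo_tool([
  [0, 0, -0.004, 0, 0],
  [0, 0.001, -0.008, 0, 0],
  [0, 0.002, -0.009, 0, 0],
  [0, 0.003, -0.009, 0, 0],
  [0, 0.004, -0.009, 0, 0],
  [0, 0.006, -0.009, 0, 0],
  [-0.001, 0.008, -0.008, 0, 0],
  [-0.001, 0.01, -0.006, 0, 0],
  [-0.001, 0.013, -0.003, 0, 0],
  [-0.001, 0.015, 0, 0, 0],
])

```text
time: 27.92
eef_pos: [737.9, -116.5, 190.0]
ee_rot: [3.12, 0.006, -0.261]
contact_force: [0.8, 0.2, -0.3]
width: 0.176
```

servo_tool([
  [-0.0015, 0.016, 0, 0, 0],
  [-0.0015, 0.016, 0, 0, 0],
  [-0.0015, 0.016, 0, 0, 0],
  [-0.0015, 0.016, 0, 0, 0],
  [-0.0015, 0.016, 0, 0, 0],
  [-0.0015, 0.016, 0, 0, 0],
  [-0.0015, 0.016, 0, 0, 0],
  [-0.0015, 0.016, 0, 0, 0],
  [-0.0015, 0.012, 0, 0, 0],
  [-0.001, 0.008, 0, 0, 0],
])

```text
time: 28.75
eef_pos: [674.7, -279.0, 191.2]
ee_rot: [3.116, 0.01, -0.27]
contact_force: [0.3, 0.3, -1.2]
width: 0.174
```

```bash
python3 -c "
from h import *
st(); print(gp(149)); print(np.array([497,-341,0])-gp(149)); 
s=get_state(); tcp=s['eef_pos']+(np.array([497,-341,130])-gp(149)); print(tcp); plan(tcp*[1,1,0]+[0,0,170],-0.266,0,10)
"
```

```text
t 28.75 p [ 674.7 -279.   191.2] rpy [ 3.1155  0.0105 -0.2699] F [ 0.32  0.26 -1.21] M [-0.028 -0.056 -0.062] w 0.174 j [ 0.45  0.62 -0.25  1.42  0.19  1.13 -1.67]
[ 531.37273418 -238.98442916  207.76532796]
[ -34.37273418 -102.01557084 -207.76532796]
[ 640.34285962 -381.05948526  113.44517485]
[-0.0006, 0.0107, 0.0024, np.float64(-0.02), 0]
[-0.0006, 0.0107, 0.0024, np.float64(-0.02), 0]
[-0.0006, 0.0107, 0.0024, np.float64(-0.02), 0]
[-0.0006, 0.0107, 0.0024, np.float64(-0.02), 0]
[-0.0006, 0.0107, 0.0024, np.float64(-0.02), 0]
[-0.0006, 0.0107, 0.0024, np.float64(-0.02), 0]
[-0.0006, 0.0107, 0.0024, np.float64(-0.02), 0]
[-0.0006, 0.0107, 0.0024, np.float64(-0.02), 0]
[-0.0006, 0.0107, 0.0024, np.float64(-0.02), 0]
[-0.0006, 0.0107, 0.0024, np.float64(-0.02), 0]
per row mm 10.972031251673021
```

servo_tool([
  [0, 0.011, 0.001, 0, 0],
  [0, 0.012, 0.002, 0, 0],
  [0, 0.012, 0.002, 0, 0],
  [0, 0.012, 0.002, 0, 0],
  [0, 0.012, 0.002, 0, 0],
  [0, 0.012, 0.002, 0, 0],
  [0, 0.01, 0.002, 0, 0],
  [0, 0.006, 0.001, 0, 0],
  [0, 0.002, 0, 0, 0],
  [0, 0, 0, 0, 0],
])

```text
time: 29.58
eef_pos: [647.4, -375.9, 177.1]
ee_rot: [3.116, 0.011, -0.271]
contact_force: [0.2, -0.8, -1.1]
width: 0.178
```

```bash
python3 -c "
from h import *
st(); print(gp(149)); s=get_state(); tcp=s['eef_pos']+(np.array([497,-341,125])-gp(149)); print(tcp); plan(tcp,-0.266,0,10)
snap('top','top19.png')
s=snap('side','side19.png')
x,y,w,h=(290,110,120,90); im=cv2.imread('pics/side19.png')[y:y+h+20,x:x+w]; cv2.imwrite('pics/side19c.png',cv2.resize(im,None,fx=5,fy=5,interpolation=cv2.INTER_CUBIC))
"
```

```text
t 29.58 p [ 647.4 -375.9  177.1] rpy [ 3.1158  0.0115 -0.2709] F [ 0.18 -0.8  -1.14] M [ 0.035 -0.073  0.034] w 0.178 j [ 0.57  0.66 -0.23  1.38  0.19  1.13 -1.53]
[ 504.08192283 -335.72644394  193.8097858 ]
[ 640.28849808 -381.19163044  108.29553474]
[-0.0005, 0.0005, 0.0069, np.float64(-0.03), 0]
[-0.0005, 0.0005, 0.0069, np.float64(-0.03), 0]
[-0.0005, 0.0005, 0.0069, np.float64(-0.03), 0]
[-0.0005, 0.0005, 0.0069, np.float64(-0.03), 0]
[-0.0005, 0.0005, 0.0069, np.float64(-0.03), 0]
[-0.0005, 0.0005, 0.0069, np.float64(-0.03), 0]
[-0.0005, 0.0005, 0.0069, np.float64(-0.03), 0]
[-0.0005, 0.0005, 0.0069, np.float64(-0.03), 0]
[-0.0005, 0.0005, 0.0069, np.float64(-0.03), 0]
[-0.0005, 0.0005, 0.0069, np.float64(-0.03), 0]
per row mm 6.9373991133747275
```

View pics/side19c.png

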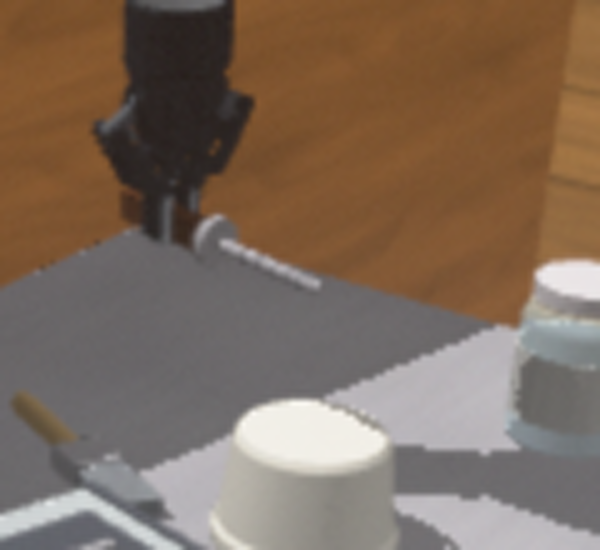

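View pics/top19.png

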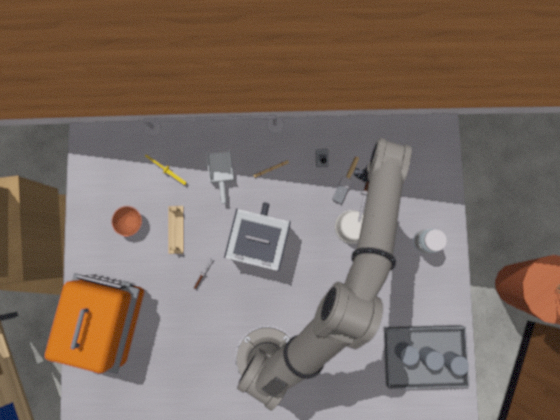

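servo_tool([
  [-0.0005, 0.0005, 0.004, 0, 0],
  [-0.001, 0.0005, 0.008, 0, 0],
  [-0.001, 0.0005, 0.009, 0, 0],
  [-0.001, 0.0005, 0.009, 0, 0],
  [-0.001, 0.0005, 0.009, 0, 0],
  [-0.0005, 0.0005, 0.009, 0, 0],
  [0, 0.0005, 0.007, 0, 0],
  [0, 0.0005, 0.004, 0, 0],
  [0, 0, 0.001, 0, 0],
  [0, 0, 0, 0, 0],
])

```text
time: 30.52
eef_pos: [641.0, -373.8, 109.1]
ee_rot: [3.119, 0.014, -0.264]
contact_force: [-0.0, 0.0, -1.9]
width: 0.173
```

```bash
python3 -c "
from h import *
st(); print(gp(149),gp(49)); s=get_state(); tcp=s['eef_pos']+(np.array([497,-341,122])-gp(149)); print(tcp); plan(tcp,-0.266,0,6)
"
```

```text
t 30.52 p [ 641.  -373.8  109.1] rpy [ 3.1192  0.014  -0.264 ] F [-0.02  0.03 -1.86] M [-0.009 -0.053 -0.019] w 0.173 j [ 0.58  0.71 -0.23  1.45  0.2   1.01 -1.54]
[ 497.49102295 -334.68496156  126.1921975 ] [ 594.0161489  -360.77964664  124.78953201]
[ 640.53182837 -380.15004165  104.91525579]
[0.0002, 0.001, 0.0007, np.float64(0.02), 0]
[0.0002, 0.001, 0.0007, np.float64(0.02), 0]
[0.0002, 0.001, 0.0007, np.float64(0.02), 0]
[0.0002, 0.001, 0.0007, np.float64(0.02), 0]
[0.0002, 0.001, 0.0007, np.float64(0.02), 0]
[0.0002, 0.001, 0.0007, np.float64(0.02), 0]
per row mm 1.2659574097016157
```

servo_tool([
  [0, 0.001, 0.001, 0, 0],
  [0, 0.0015, 0.001, 0, 0],
  [0, 0.0015, 0.001, 0, 0],
  [0, 0.001, 0.001, 0, 0],
  [0, 0.001, 0, 0, 0],
  [0, 0, 0, 0, 0],
  [0, 0, 0, 0, 0],
  [0, 0, 0, 0, 0],
  [0, 0, 0, 0, 0],
  [0, 0, 0, 0, 0],
])

```text
time: 31.35
eef_pos: [640.7, -381.5, 107.5]
ee_rot: [3.118, 0.01, -0.265]
contact_force: [0.0, 0.1, -0.9]
width: 0.175
```

```bash
python3 -c "
from h import *
st(); print(gp(149),gp(49)); print(np.abs(get_state()['qd']).max())
t=snap('top','top20.png')
s=snap('side','side20.png')
x,y,w,h=(290,130,110,82); im=cv2.imread('pics/side20.png')[y:y+h+10,x:x+w]; cv2.imwrite('pics/side20c.png',cv2.resize(im,None,fx=6,fy=6,interpolation=cv2.INTER_CUBIC))
x,y,w,h=(330,160,70,90); im=cv2.imread('pics/top20.png')[y:y+h,x:x+w]; cv2.imwrite('pics/top20c.png',cv2.resize(im,None,fx=6,fy=6,interpolation=cv2.INTER_CUBIC))
print([((proj(s,gp(L))[0]-[290,130])*6+3).round() for L in (49,149)],[((proj(t,gp(L))[0]-[330,160])*6+3).round() for L in (49,149)])
print('crock top',(proj(s,[497,-341,85])[0]-[290,130])*6+3)
"
```

```text
t 31.35 p [ 640.7 -381.5  107.5] rpy [ 3.1183  0.0096 -0.2648] F [ 0.03  0.12 -0.91] M [ 0.081 -0.044 -0.023] w 0.175 j [ 0.58  0.72 -0.23  1.44  0.2   1.01 -1.53]
[ 497.12783707 -342.18664474  123.94370002] [ 593.63821971 -368.35579014  122.98355801]
0.00223524495203554
[array([265., 272.]), array([383., 328.])] [array([200., 229.]), array([165., 387.])]
crock top [375.88948767 390.46718438]
```

View pics/side20c.png

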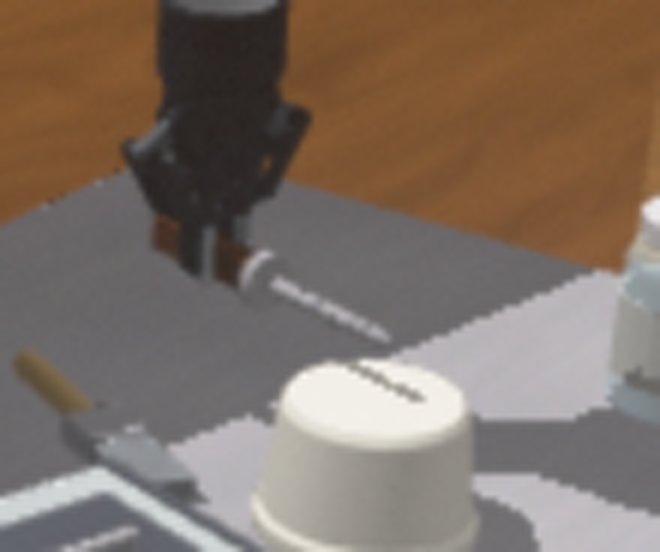

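View pics/top20c.png

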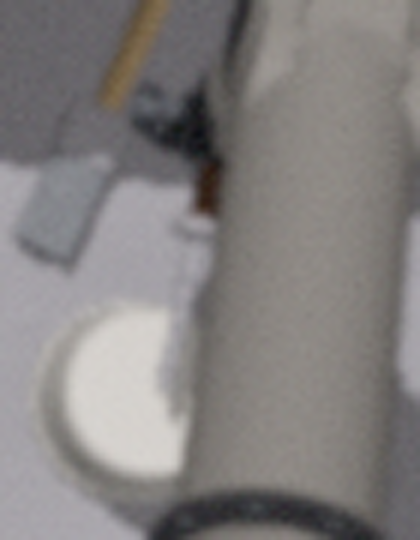

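servo_tool([
  [0, 0, 0, 0, 0],
  [0, 0, 0, 0, 0],
  [0, 0, 0, 0, 0],
  [0, 0, 0, 0, 0],
  [0, 0, 0, 0, 0],
  [0, 0, 0, 0, 0],
  [0, 0, 0, 0, 0],
  [0, 0, 0, 0, 0],
  [0, 0, 0, 0, 0],
  [0, 0, 0, 0, 0],
])

```text
time: 32.28
eef_pos: [640.8, -381.1, 107.4]
ee_rot: [3.118, 0.01, -0.264]
contact_force: [0.3, 0.3, -1.1]
width: 0.177
```

```bash
python3 -c "
from h import *
st(); print(gp(149)); print(np.abs(get_state()['qd']).max())
snap('side','side21.png')
a=cv2.imread('pics/side0.png').astype(int); b=cv2.imread('pics/side21.png').astype(int)
d=(np.abs(a-b).max(2)>60).astype(np.uint8)*255; cv2.imwrite('pics/diff.png',np.hstack([b.astype(np.uint8)[:, :400],cv2.cvtColor(d,cv2.COLOR_GRAY2BGR)[:, :400]]))
"
```

```text
t 32.28 p [ 640.8 -381.1  107.4] rpy [ 3.1184  0.0098 -0.2643] F [ 0.34  0.31 -1.12] M [-0.021 -0.059  0.001] w 0.177 j [ 0.58  0.72 -0.23  1.44  0.2   1.01 -1.53]
[ 497.18175591 -341.92039428  123.86196305]
0.0020936462783585144
```

View pics/diff.png

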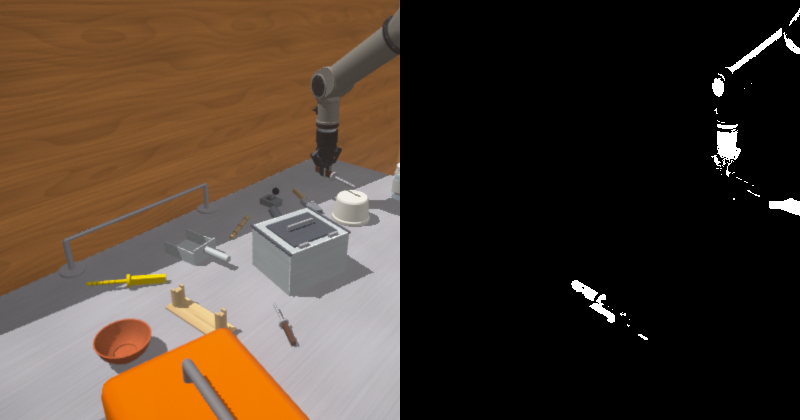

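The difference image shows only the arm, its shadows and the gauge gone from the rest. Everything else is where it was, and the arm is still.

```bash
python3 -c "
from plant import *
print(sign_off())"
```

```text
the job is handed in; nothing more can be done
None
```

The gauge went down the tube to its collar and came right out again. It is now held level and still above the crock, and the job was handed in at 32.3 s.

**What I did:** I picked the larger, non-yellow gauge off the rest by its handle. The moves allow no tilting, so I put the tip about 10 mm into the tube's mouth and pivoted the gauge in the grip to 30°, using about 5 N against the mouth. I then slid it in until the collar stopped. After drawing most of it out, I levelled it against the lower lip and pulled it clear.

**Last checks:**
- **Collar seating:** while I kept pushing, travel stopped and the force rose to about 6 N, the largest I read at any point. The picture showed the collar on the mouth.
- **Final pose:** the tip is at about (497, -342, 124) mm, 39 mm above the crock's top and within about 2 mm of its middle. The rod is level to about 1° by both the arm's pose and the side picture.
- **Stillness:** a further 0.8 s without moving showed no drift.
- **Everything else:** the side picture before and after differs only by the arm, its shadows and the missing gauge. The strip of that picture I compared leaves out the jar at its edge, but nothing went near it.

**Disagreements:**
- The side camera reads about 1.3 pixels low compared with the top camera and the arm. I allowed for this as a constant shift.
- Two-view measurement put the crock's top at 76 to 81 mm high, against the stated 85 mm.
- The arm hid most of the gauge from the top camera, so the final height and level rest on the side picture and the arm's pose.

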